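# Lock a pneumatic cylinder in its fixture and hold the inspection scope in its bore

### The job

Knock the clamp's wedge pin fully home with the mallet so that the cylinder is locked in the fixture, and set the mallet back down on the bench. Then take the inspection scope out of its stand and lower its shaft upright through the rod hole in the cylinder's end cap, without ever touching the cylinder, until the black ring on the shaft is level with the mouth of the hole. Finish while still holding the scope there, still and centred in the hole; do not shift the cylinder, touch the pin by hand or disturb the other things on the bench.

Things in the scene. Friction and masses are not known exactly. Their poses are not given: they have to be found in the camera images.
- fixture: Clamping fixture fixed to the bench: dark steel base plate 220 x 110 x 16 mm, its origin under the plate's centre, x along its length, z up. A grey wedge block (50 x 60 mm, top 54 mm above the bench) is centred at x = -55 mm, a sliding jaw at x = 2 mm, the cylinder at x = +45 mm between low stops 50 mm tall or less.
- wedge_pin (a joint): Travel of the wedge pin down into its block, m: 0 = fully up, 0.016 = fully home with its head seated on the block; it starts 0 to 4 mm down. About 6 N of friction and a weak return spring (120 N/m) resist it (8 to 10 N in all): it stays where it is driven, and closes the jaw by a quarter of its travel.
- pin_top (a point): Centre of the top of the wedge pin's steel mushroom head (24 mm across, 8 mm high, on a 14 mm shank), standing up from the wedge block 100 mm to the -x side of the cylinder's axis along the fixture. Home, it is 62 mm above the bench.
- mallet_grip (a point): Point to hold the soft-face mallet: on its wooden handle, half-way up it, 62 mm from the head's axis. The mallet stands on one striking face with its head's axis upright (head 42 mm across, 76 mm tall, white plastic faces) and its level handle (22 mm wide, 28 mm tall, 38 mm above the bench) running to -x of the mallet's own axes, to 178 mm from the head's axis. z is the head's axis, up.
- mallet_face (a point): Centre of the mallet's lower striking face, which rests on the bench: 62 mm along the mallet's +x and 38 mm below mallet_grip; same axes.
- mallet: The mallet as a whole, about 0.4 kg; origin and axes as mallet_face.
- cylinder: Pneumatic cylinder without piston and rod, standing loose in the fixture: square aluminium profile tube 64 x 64 x 60 mm (50 mm clear inside, origin under its centre), end cap 64 x 64 x 24 mm on it, round boss 40 mm across and 10 mm high on top. Height 94 mm. z up.
- bore_mouth (a point): Centre of the mouth of the rod hole, on top of the boss, 110 mm above the bench. The hole is 24 mm across, upright, 34 mm deep through boss and cap; below it the tube is open for 60 mm more. z along the hole, up.
- scope_grip (a point): Centre of the inspection scope's black round handle (28 mm across, 74 mm tall). z along the shaft, up; the eyepiece (32 mm across) ends 51 mm above this point, a 36 mm flange lies 39 to 45 mm below it, and a 9 mm light post sticks out 38 mm from the axis to +x, 31 mm below it. About 0.22 kg.
- scope_ring (a point): Centre of the black depth ring (11 mm across, 4 mm tall) on the scope's shaft, 80 mm below scope_grip and 70 mm above the tip.
- scope_tip (a point): Lower end of the scope's straight steel shaft, 8 mm across, 105 mm long below the flange, 150 mm below scope_grip.
- scope: The scope as a whole, hanging upright by its flange in the stand; origin at the underside of the flange, z up.
- scope_stand: Scope stand fixed to the bench: base 100 x 100 x 10 mm, two posts, top plate 60 x 92 mm whose top, 118 mm above the bench, carries the scope's flange; the shaft hangs through a 20 mm hole in its middle, so the scope has to be lifted straight up by more than 105 mm to come out. Origin under the base's centre.
- tape_roll: Bystander: loose roll of tape lying flat, 110 mm across, 48 mm high.
- grease_jar: Bystander: loose jar, 60 mm across, 70 mm high.
- spare_cap: Bystander: loose spare end cap, 64 x 64 x 24 mm, lying flat. It is not the cylinder.
- wrench: Bystander: loose wrench lying flat, near the robot's side of the fixture.
- suction_cup: Bystander: loose black suction cup with brass fitting, 52 mm across, 58 mm high.
Mind the look-alikes: they are no part of the job. Leave any yellow look-alike of the mallet alone.

How it is judged:
By the outcome, as a careful person would: the job done as asked, in the order asked, and still so for the second after the job is handed in, while the arm keeps its last pose, push and grip.
It also fails if it takes over 72 s, if anything falls off the work surface, if the arm or the gripper's body presses on something with over 40 N, if the wrist force passes 120 N, or if a joint passes its speed limit or range.

### The arm

A 6-joint arm with a two-finger parallel gripper is mounted at the origin on the work surface. World frame = base frame: x ahead of the robot, y to its left, z up, the work surface at z = 0. Lengths are in m, angles in rad, forces in N, time in s.
With the tool pointing down it reaches from about 0.325 to 0.775 m from the base axis. Payload 5.5 kg.
Tool frame: the origin (TCP) lies at the very end of the fingers, on their centre line; the grasp point (between the pads) lies 19 mm behind it; z points along the fingers, y is the line along which they close (so a half turn about z gives the same grasp; the last joint's range is limited). The gripper opens to 88 mm and grips with 3 to 60 N. Pads are 20 mm wide; open, the fingers measure 115 mm over their backs; the gripper's body (75 mm by 178 mm) begins 61 mm behind the grasp point.
Start: joints at [1.158, 0.091, 1.231, -0, 1.82, -0.057], TCP at [0.209, 0.562, 0.19] pointing down, gripper open.
Joint ranges: [-2.87, 2.87], [-0.86, 2.18], [0.17, 2.46], [-1.51, 4.65], [0.06, 2.69], [-2.65, 2.65]. Speed limits (rad/s): [2.57, 2.57, 3.01, 3.14, 3.14, 3.14].

### API

Orientations are given as [roll, pitch, yaw] about the fixed x, y, z axes, in that order (R = Rz(yaw) Ry(pitch) Rx(roll)).
In Python, from bench import state, read_camera, job gives the robot as it stands. The module is installed in compiled form; this text tells all that it offers.
- The arm moves only by the tool jog_arm, never from a script. Its argument "motion" is a list of rows, each an object of numbers: "x", "y", "z": the shift along the world's x, y, z as a fraction of full scale; "wx", "wy", "wz": the turn, a rotation vector about the world's x, y, z as a fraction of full scale; "gripper": the opening, from 0 (shut) to 1 (fully open). A call has 1 to 12 rows; each row is the pose to reach, as a shift and turn from the pose commanded when the call began; what a row does not reach only later rows make up. Full scale, the value 1, is 250 mm for a shift and 90 degrees for a turn. A row lasts 1/8 s, in which the tool goes at most 62.5 mm and 10.7 degrees, less where a joint would pass 70% of its speed; a pose out of reach is approached as far as the arm can. A call with a number of a shift or a turn outside -1 to 1 is refused whole. A call with a gripper value outside its range is refused whole. The fingers move at their own pace and stop on an object; the grip force is fixed at half the most. Time passes only in rows, so rows that repeat a pose let the fingers close. It gives the time, the measured TCP pose, the force, the opening and the grip force at its end, in the units of the state.
- state(): the state, without advancing time (a new reading comes with each control period).
- read_camera(name): name is "scene" or "top" or "wrist"; returns a dict with "img" (480x640x3 uint8, red, green, blue), "fov_y" (degrees; the focal length in pixels is half the picture's height over the tangent of half this angle, whatever the lens; pixels are square), "cx", "cy" (the principal point, pixels), "rvec" (rotation vector, rad) and "tvec" (3), from world to camera coordinates, as OpenCV has them. Camera axes: x right, y down, z forward; pixel columns grow to the right and rows downward; lengths in m; the calibration is good to about 2 mm. A picture is of the moment at which its call begins. There is no depth.
- job.hand_in(): hands the job in; it is judged then, once.
The state is a dict: "time": time; "qpos": joint angles; "dq": joint speeds; "effort": joint torques, N m; "position": TCP position; "tcp_rot": TCP orientation; "force": force on the tool from outside, world axes, zero at the start; "wrist_torque": the same for the moment, N m; "width": finger opening in m; "grip_force": force on a finger pad.
Only numpy, scipy, OpenCV 4.12 (cv2) and the standard library are available. Lean on these libraries where they do the work, as an engineer would, in place of code of your own. Each camera call takes 0.05 s, during which the arm holds its last target. There are 200 camera calls.

## Working session

There is one attempt and no reset: what is moved stays moved. The work goes in short steps, Python scripts to look and compute and a tool call to move; the robot and the scene stay as the last step left them, time stands still between calls to the robot, and variables do not carry over. Pictures are saved under pics/ and viewed, at most 10 in all, crops included, and the job is handed in when it is done.

Besides the shell and the picture viewer there is one more tool, called after ">>>" as name([rows], argument=value, ...), one row to a line, values as JSON. jog_arm: Moves the arm, as the interface text tells. Shift numbers are shares of 250 mm and turn numbers shares of 90 degrees, none past 1 either way. Its arguments: {"type":"object","properties":{"motion":{"type":"array","items":{"type":"object","properties":{"x":{"type":"number","minimum":-1,"maximum":1},"y":{"type":"number","minimum":-1,"maximum":1},"z":{"type":"number","minimum":-1,"maximum":1},"wx":{"type":"number","minimum":-1,"maximum":1},"wy":{"type":"number","minimum":-1,"maximum":1},"wz":{"type":"number","minimum":-1,"maximum":1},"gripper":{"type":"number"}}}}},"required":["motion"]}

```bash
mkdir -p pics
cat > h.py <<'E'
import numpy as np, cv2
from bench import state, read_camera, job
def cam(n):
    c=read_camera(n); f=240/np.tan(np.radians(c['fov_y']/2))
    K=np.array([[f,0,c['cx']],[0,f,c['cy']],[0,0,1]]); R=cv2.Rodrigues(np.array(c['rvec'],float))[0]; t=np.array(c['tvec'],float).ravel()
    return dict(img=c['img'],K=K,R=R,t=t)
def ray(c,u,v):
    d=c['R'].T@np.linalg.solve(c['K'],[u,v,1.]); return -c['R'].T@c['t'],d
def at_z(c,u,v,z):
    o,d=ray(c,u,v); return o+d*(z-o[2])/d[2]
def proj(c,p):
    q=c['K']@(c['R']@np.array(p,float)+c['t']); return q[:2]/q[2]
def tri(obs):
    A=0;b=0
    for c,u,v in obs:
        o,d=ray(c,u,v); d=d/np.linalg.norm(d); P=np.eye(3)-np.outer(d,d); A=A+P; b=b+P@o
    return np.linalg.solve(A,b)
def save(c,name,crop=None,s=1):
    im=c['img'][:,:,::-1]
    if crop: x0,y0,x1,y1=crop; im=im[y0:y1,x0:x1]
    cv2.imwrite('pics/'+name,cv2.resize(im,None,fx=s,fy=s,interpolation=cv2.INTER_CUBIC))
E
python3 - <<'E'
from h import *
import pickle
s=cam('scene');t=cam('top');pickle.dump((s,t),open('c0.pkl','wb'))
save(s,'s0.png',s=1.25);save(t,'t0.png',s=1.25)
for c in (s,t): print(-c['R'].T@c['t'],c['K'][0,0])
print(state())
E
```

```text
[0.91081666 0.80017977 0.97099479] 463.68631398845025
[0.24289865 0.02324535 1.35409206] 556.9586747690317
{'time': 0.1, 'qpos': array([ 1.15832269e+00,  9.17642945e-02,  1.23178301e+00,  8.30455868e-06,
        1.81977155e+00, -5.66926996e-02]), 'dq': array([-2.20586629e-03, -1.25827850e-03, -2.87370208e-03,  1.05008323e-04,
        9.66209240e-04,  9.70534881e-05]), 'effort': array([ 2.93044934e-03, -4.47853482e+01, -4.07574534e+01,  7.01287156e-02,
        2.82231497e-02, -1.53668948e-04]), 'position': array([0.20885932, 0.56213238, 0.18872162]), 'tcp_rot': array([-3.13986968e+00, -1.05849861e-04,  2.78581367e+00]), 'force': array([ 1.05602566, -0.25905079,  0.19104584]), 'wrist_torque': array([-0.00651186,  0.02537534, -0.01392318]), 'grip_force': 0.0, 'width': 0.08754030257901405}
```

View pics/s0.png

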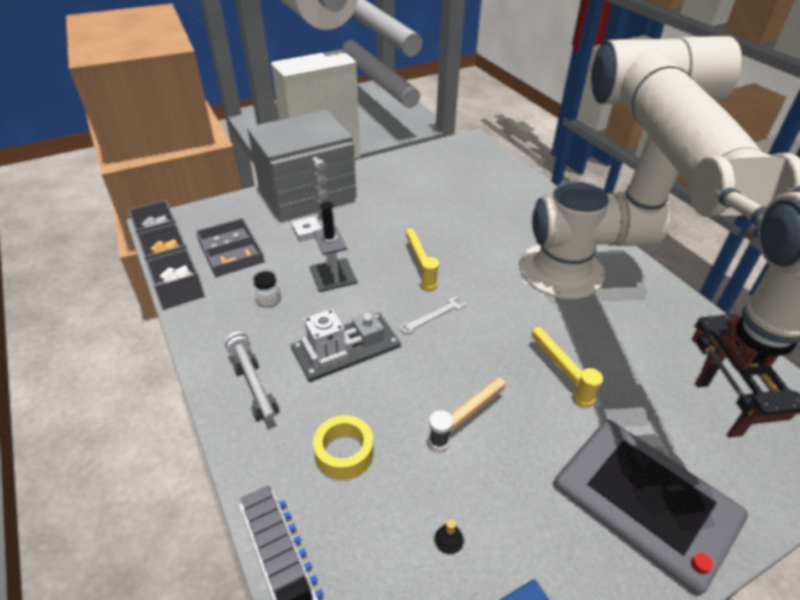

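View pics/t0.png

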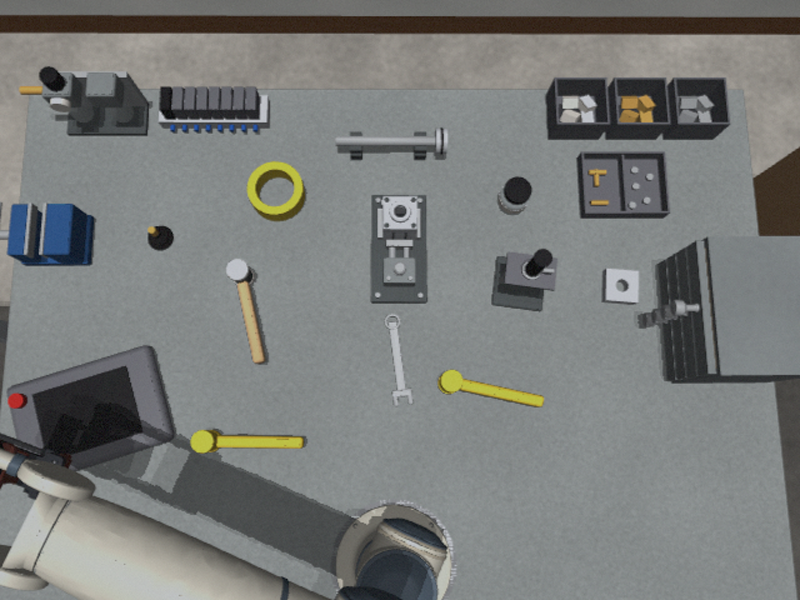

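The mallet candidates in the top picture are the wooden-handled one with white faces (head at 238,270) and two yellow ones (452,381 and 203,441). I choose the wooden one. The cylinder is in the fixture at (400,212); the spare cap at (622,286) is not it. The scope is at (540,262) in its stand. The other black-and-grey device at (52,78) is not it. Next I check with enlarged crops.

Run:
```python
from h import *
import pickle
s,t=pickle.load(open('c0.pkl','rb'))
save(t,'t1.png',(170,140,450,300),2.85)
save(s,'s1.png',(225,155,415,365),2.8)
```

```text
(no output)
```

View pics/t1.png

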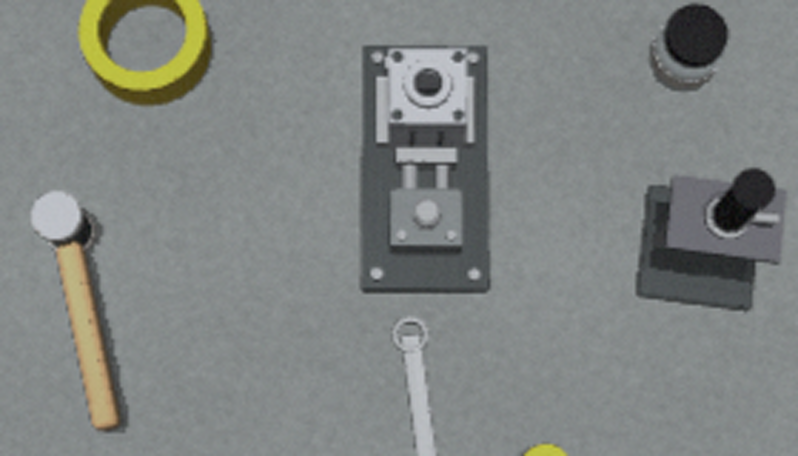

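View pics/s1.png

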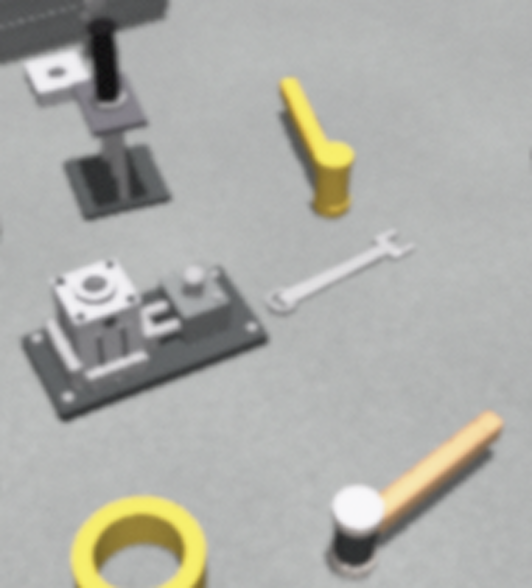

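Run:
```python
from h import *
import pickle
s,t=pickle.load(open('c0.pkl','rb'))
T=lambda X,Y:(170+(X+.5)/2.85-.5,140+(Y+.5)/2.85-.5)
S=lambda X,Y:(225+(X+.5)/2.8-.5,155+(Y+.5)/2.8-.5)
P=lambda n,X,Y,z:print(n,at_z(t,*T(X,Y),z).round(4))
for n,a,b,z in [('bore',(428,82),(96,285),.11),('pin',(427,211),(194,272),.076),('mallet',(56,216),(358,507),.076),('eye',(752,189),(103,27),.214)]:
    print(n,at_z(t,*T(*a),z).round(4),at_z(s,*S(*b),z).round(4),tri([(t,*T(*a)),(s,*S(*b))]).round(4))
P('hend',104,424,.052);P('hmid',71,247,.052);P('flange',727,217,.124);P('post',778,218,.132)
for q in [(363,46),(487,46),(489,291),(361,291)]:P('plate',*q,.016)
for q in [(646,186),(752,307),(640,296)]:P('standbase',*q,.01)
for q in [(671,177),(786,190),(779,263),(665,250)]:P('standtop',*q,.118)
```

```text
bore [ 0.645  -0.0157  0.11  ] [ 0.645  -0.0124  0.11  ] [ 0.645  -0.0153  0.1077]
pin [ 0.5449 -0.015   0.076 ] [ 0.5435 -0.0166  0.076 ] [ 0.5444 -0.0149  0.078 ]
mallet [0.5415 0.2903 0.076 ] [0.5435 0.2916 0.076 ] [0.5423 0.2906 0.0737]
eye [ 0.5284 -0.2522  0.214 ] [ 0.5281 -0.2512  0.214 ] [ 0.5281 -0.2521  0.2137]
hend [0.3723 0.2504 0.052 ]
hmid [0.5205 0.282  0.052 ]
flange [ 0.528  -0.2529  0.124 ]
post [ 0.5252 -0.2917  0.132 ]
plate [0.7085 0.0384 0.016 ]
plate [ 0.7084 -0.0711  0.016 ]
plate [ 0.4885 -0.0694  0.016 ]
plate [0.4889 0.0404 0.016 ]
standbase [ 0.5824 -0.2086  0.01  ]
standbase [ 0.4748 -0.2967  0.01  ]
standbase [ 0.4848 -0.2001  0.01  ]
standtop [ 0.5625 -0.2104  0.118 ]
standtop [ 0.5516 -0.3029  0.118 ]
standtop [ 0.4917 -0.2943  0.118 ]
standtop [ 0.5025 -0.2034  0.118 ]
```

The crops confirm the choice: a wooden-handled mallet with a white head, a pin head on the wedge block, the boss hole and the scope in its stand. The points fit the given sizes: bore to pin is 100 mm, the plate is 220 x 110 mm, and the eyepiece height is 0.214 m. I approach the mallet handle first.

>>> jog_arm([
  {"x":1,"y":-1,"wz":0.375,"gripper":1},
  {"x":1,"y":-1,"wz":0.375,"gripper":1},
  {"x":1,"y":-1,"wz":0.375,"gripper":1},
  {"x":1,"y":-1,"wz":0.375,"gripper":1},
  {"x":1,"y":-1,"wz":0.375,"gripper":1},
  {"x":1,"y":-1,"wz":0.375,"gripper":1},
  {"x":1,"y":-1,"wz":0.375,"gripper":1},
  {"x":1,"y":-1,"wz":0.375,"gripper":1},
])

```text
$.motion[0]: bad value
```

>>> jog_arm([
  {"x":0.99,"y":-0.99,"z":0.0,"wx":0.0,"wy":0.0,"wz":0.375,"gripper":1.0},
  {"x":0.99,"y":-0.99,"z":0.0,"wx":0.0,"wy":0.0,"wz":0.375,"gripper":1.0},
  {"x":0.99,"y":-0.99,"z":0.0,"wx":0.0,"wy":0.0,"wz":0.375,"gripper":1.0},
  {"x":0.99,"y":-0.99,"z":0.0,"wx":0.0,"wy":0.0,"wz":0.375,"gripper":1.0},
  {"x":0.99,"y":-0.99,"z":0.0,"wx":0.0,"wy":0.0,"wz":0.375,"gripper":1.0},
  {"x":0.99,"y":-0.99,"z":0.0,"wx":0.0,"wy":0.0,"wz":0.375,"gripper":1.0},
  {"x":0.99,"y":-0.99,"z":0.0,"wx":0.0,"wy":0.0,"wz":0.375,"gripper":1.0},
  {"x":0.99,"y":-0.99,"z":0.0,"wx":0.0,"wy":0.0,"wz":0.375,"gripper":1.0},
])

```text
time: 1.1
position: [0.4561, 0.3152, 0.1894]
tcp_rot: [3.141, -0.001, -2.909]
force: [0.1, 0.4, 0.4]
width: 0.0879
grip_force: 0.0
```

>>> jog_arm([
  {"x":0.149,"y":-0.145,"z":-0.2,"wx":0.0,"wy":0.0,"wz":0.0,"gripper":1.0},
  {"x":0.149,"y":-0.145,"z":-0.4,"wx":0.0,"wy":0.0,"wz":0.0,"gripper":1.0},
  {"x":0.149,"y":-0.145,"z":-0.55,"wx":0.0,"wy":0.0,"wz":0.0,"gripper":1.0},
  {"x":0.149,"y":-0.145,"z":-0.64,"wx":0.0,"wy":0.0,"wz":0.0,"gripper":1.0},
  {"x":0.149,"y":-0.145,"z":-0.678,"wx":0.0,"wy":0.0,"wz":0.0,"gripper":1.0},
  {"x":0.149,"y":-0.145,"z":-0.678,"wx":0.0,"wy":0.0,"wz":0.0,"gripper":1.0},
])

```text
time: 1.85
position: [0.4931, 0.2795, 0.0202]
tcp_rot: [3.142, -0.001, -2.907]
force: [-0.5, 0.2, 0.5]
width: 0.0877
grip_force: 0.0
```

Run:
```python
from h import *
t=cam('scene');save(t,'s2.png',(270,200,480,380),3)
```

```text
(no output)
```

View pics/s2.png

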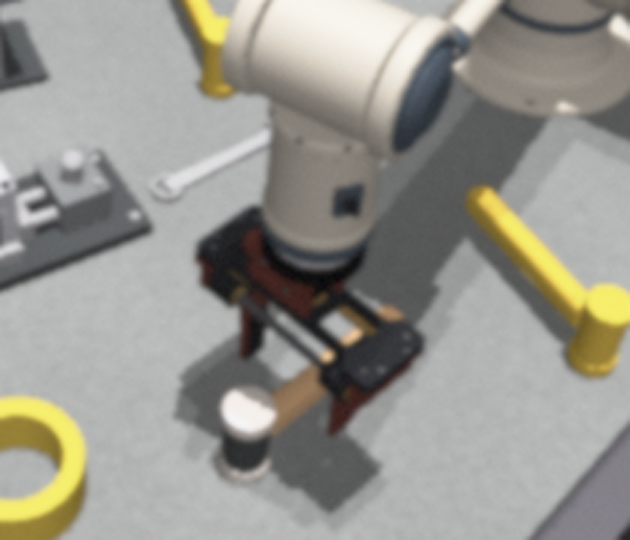

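The fingers straddle the handle, with the head clear at (248,430). I close and lift.

>>> jog_arm([
  {"x":0.0,"y":0.0,"z":0.0,"wx":0.0,"wy":0.0,"wz":0.0,"gripper":0.0},
  {"x":0.0,"y":0.0,"z":0.0,"wx":0.0,"wy":0.0,"wz":0.0,"gripper":0.0},
  {"x":0.0,"y":0.0,"z":0.0,"wx":0.0,"wy":0.0,"wz":0.0,"gripper":0.0},
  {"x":0.0,"y":0.0,"z":0.0,"wx":0.0,"wy":0.0,"wz":0.0,"gripper":0.0},
  {"x":0.0,"y":0.0,"z":0.0,"wx":0.0,"wy":0.0,"wz":0.0,"gripper":0.0},
  {"x":0.0,"y":0.0,"z":0.0,"wx":0.0,"wy":0.0,"wz":0.0,"gripper":0.0},
  {"x":0.0,"y":0.0,"z":0.04,"wx":0.0,"wy":0.0,"wz":0.0,"gripper":0.0},
  {"x":0.0,"y":0.0,"z":0.1,"wx":0.0,"wy":0.0,"wz":0.0,"gripper":0.0},
  {"x":0.0,"y":0.0,"z":0.1,"wx":0.0,"wy":0.0,"wz":0.0,"gripper":0.0},
])

```text
time: 3.02
position: [0.4951, 0.2793, 0.0479]
tcp_rot: [3.141, 0.004, -2.908]
force: [0.4, -0.6, 0.2]
width: 0.0019
grip_force: 0.0
```

Run:
```python
from h import *
import pickle
s=cam('scene');w=cam('wrist');pickle.dump((s,w),open('c1.pkl','wb'))
a=cv2.resize(s['img'][200:380,270:480],(420,360)); b=cv2.resize(w['img'],(480,360))[:, :380]
b=cv2.resize(w['img'],(380,285)); b=cv2.copyMakeBorder(b,0,75,0,0,cv2.BORDER_CONSTANT)
cv2.imwrite('pics/m3.png',np.hstack([a,b])[:,:,::-1])
```

```text
(no output)
```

View pics/m3.png

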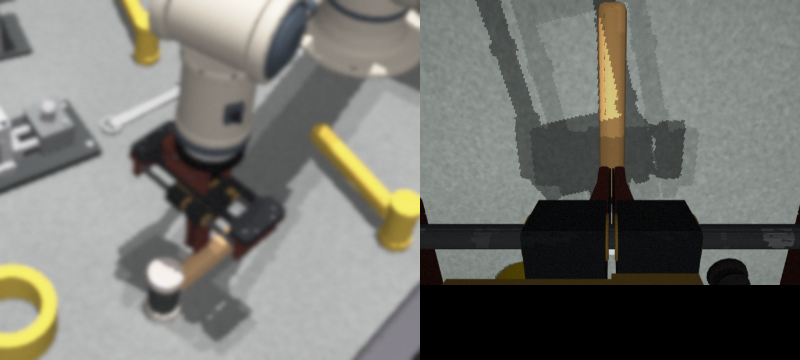

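The grasp failed: the fingers are shut above the handle, and the mallet still stands on the bench at about scene (351,355). The lift probably came before the fingers had closed. I raise, reopen and measure again.

>>> jog_arm([
  {"x":0.0,"y":0.0,"z":0.2,"wx":0.0,"wy":0.0,"wz":0.0,"gripper":0.0},
  {"x":0.0,"y":0.0,"z":0.3,"wx":0.0,"wy":0.0,"wz":0.0,"gripper":1.0},
  {"x":-0.2,"y":0.1,"z":0.4,"wx":0.0,"wy":0.0,"wz":0.0,"gripper":1.0},
  {"x":-0.4,"y":0.2,"z":0.5,"wx":0.0,"wy":0.0,"wz":0.0,"gripper":1.0},
  {"x":-0.4,"y":0.2,"z":0.5,"wx":0.0,"wy":0.0,"wz":0.0,"gripper":1.0},
  {"x":-0.4,"y":0.2,"z":0.5,"wx":0.0,"wy":0.0,"wz":0.0,"gripper":1.0},
])

```text
time: 3.88
position: [0.3938, 0.3285, 0.1695]
tcp_rot: [-3.141, -0.0, -2.908]
force: [0.4, -0.2, 0.1]
width: 0.0468
grip_force: 0.0
```

Run:
```python
from h import *
import pickle
print(state()['width'],state()['position'])
t=cam('top');s=cam('scene');w=cam('wrist');pickle.dump((s,t,w),open('c2.pkl','wb'))
a=cv2.resize(t['img'][195:305,160:240],(400,550),interpolation=cv2.INTER_CUBIC); b=cv2.resize(w['img'],(400,300))
e=cv2.resize(s['img'][280:380,330:490],(400,250),interpolation=cv2.INTER_CUBIC)
cv2.imwrite('pics/m4.png',np.hstack([a,np.vstack([b,e])])[:,:,::-1])
```

```text
0.04683697893598525 [0.39384024 0.32846854 0.1695478 ]
```

View pics/m4.png

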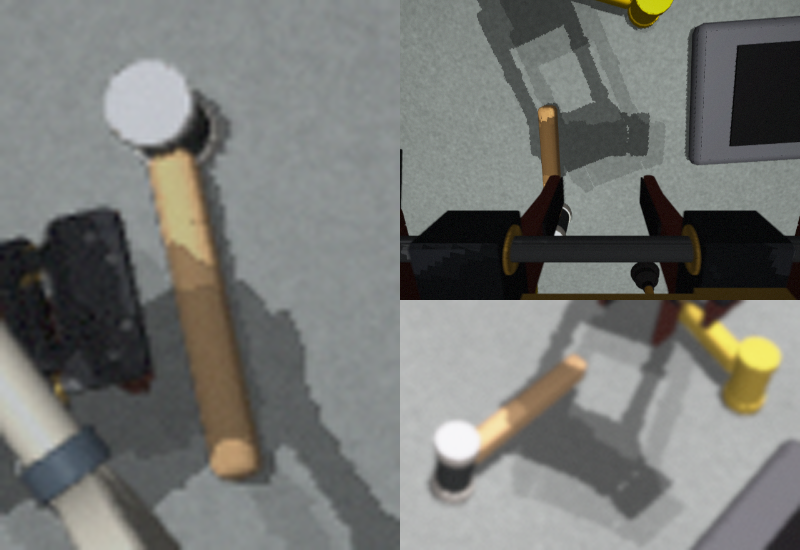

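Run:
```python
from h import *
import pickle
s,t,w=pickle.load(open('c2.pkl','rb'))
T=lambda X,Y:(160+(X+.5)/5-.5,195+(Y+.5)/5-.5)
S=lambda X,Y:(330+(X+.5)/2.5-.5,280+(Y+.5)/2.5-.5)
h=at_z(t,*T(148,103),.076);a=at_z(t,*T(171,160),.052);b=at_z(t,*T(231,440),.052)
print(h,at_z(s,*S(457,444-300),.076) if 0 else at_z(s,*S(57,143),.076),a,b)
d=(a-b)[:2];print(np.degrees(np.arctan2(d[1],d[0])),np.degrees(np.arctan2(*(h-b)[1::-1])))
d/=np.linalg.norm(d);print('grip50',h[:2]-.05*d)
```

```text
[0.54215194 0.29065642 0.076     ] [0.54519693 0.29430635 0.076     ] [0.51990927 0.2838488  0.052     ] [0.38602475 0.25165611 0.052     ]
13.520175926424045 14.025367611464631
grip50 [0.49353756 0.27896703]
```

The picture shows the mallet upright and unmoved: head at (148,103) in the left panel, handle running to (231,440). The fingers are slow, about 75 mm/s. I regrasp with a longer close.

>>> jog_arm([
  {"x":0.2,"y":-0.1,"z":0.0,"wx":0.0,"wy":0.0,"wz":0.0,"gripper":1.0},
  {"x":0.4,"y":-0.2,"z":0.0,"wx":0.0,"wy":0.0,"wz":0.0,"gripper":1.0},
  {"x":0.4,"y":-0.2,"z":-0.1,"wx":0.0,"wy":0.0,"wz":0.0,"gripper":1.0},
  {"x":0.4,"y":-0.2,"z":-0.25,"wx":0.0,"wy":0.0,"wz":0.0,"gripper":1.0},
  {"x":0.4,"y":-0.2,"z":-0.4,"wx":0.0,"wy":0.0,"wz":0.0,"gripper":1.0},
  {"x":0.4,"y":-0.2,"z":-0.55,"wx":0.0,"wy":0.0,"wz":0.0,"gripper":0.7},
  {"x":0.4,"y":-0.2,"z":-0.6,"wx":0.0,"wy":0.0,"wz":0.0,"gripper":0.4},
  {"x":0.4,"y":-0.2,"z":-0.6,"wx":0.0,"wy":0.0,"wz":0.0,"gripper":0.0},
  {"x":0.4,"y":-0.2,"z":-0.6,"wx":0.0,"wy":0.0,"wz":0.0,"gripper":0.0},
  {"x":0.4,"y":-0.2,"z":-0.6,"wx":0.0,"wy":0.0,"wz":0.0,"gripper":0.0},
  {"x":0.4,"y":-0.2,"z":-0.6,"wx":0.0,"wy":0.0,"wz":0.0,"gripper":0.0},
  {"x":0.4,"y":-0.2,"z":-0.6,"wx":0.0,"wy":0.0,"wz":0.0,"gripper":0.0},
])

```text
time: 5.52
position: [0.4939, 0.2788, 0.0207]
tcp_rot: [3.141, 0.001, -2.908]
force: [-0.1, -0.0, -0.2]
width: 0.0218
grip_force: 0.0
```

>>> jog_arm([
  {"x":0.0,"y":0.0,"z":0.0,"wx":0.0,"wy":0.0,"wz":0.0,"gripper":0.0},
  {"x":0.0,"y":0.0,"z":0.0,"wx":0.0,"wy":0.0,"wz":0.0,"gripper":0.0},
  {"x":0.0,"y":0.0,"z":0.0,"wx":0.0,"wy":0.0,"wz":0.0,"gripper":0.0},
  {"x":0.0,"y":0.0,"z":0.0,"wx":0.0,"wy":0.0,"wz":0.0,"gripper":0.0},
])

```text
time: 6.02
position: [0.4937, 0.2787, 0.0202]
tcp_rot: [-3.142, -0.0, -2.908]
force: [-0.1, 0.5, 0.2]
width: 0.0005
grip_force: 0.0
```

Run:
```python
from h import *
import pickle
s=cam('scene');w=cam('wrist');t=cam('top');pickle.dump((s,t,w),open('c3.pkl','wb'))
for z in (.02,.06): print(z,at_z(s,381.7,343.3,z),at_z(s,353.3,317.3,z))
for p in [(.494,.279,.02),(.494,.279,.052),(.484,.323,.02),(.504,.235,.02)]: print(p,proj(s,p),proj(w,p),proj(t,p))
for p in [(.542,.2905,.0),(.542,.2905,.076),(.372,.250,.052)]: print(p,proj(s,p),proj(w,p),proj(t,p))
print('wristcam',-w['R'].T@w['t'])
a=cv2.resize(s['img'][250:370,330:450],(400,400),interpolation=cv2.INTER_CUBIC); b=cv2.resize(w['img'],(400,300))
b=cv2.copyMakeBorder(b,0,100,0,0,cv2.BORDER_CONSTANT)
cv2.imwrite('pics/m5.png',np.hstack([a,b])[:,:,::-1])
```

```text
0.02 [0.46950213 0.31148422 0.02      ] [0.48995501 0.21302968 0.02      ]
0.06 [0.48806436 0.33203935 0.06      ] [0.50765696 0.23772593 0.06      ]
(0.494, 0.279, 0.02) [365.90517251 337.29920964] [323.70177962 278.42410994] [198.02313534 239.77078337]
(0.494, 0.279, 0.052) [366.93556107 329.53235748] [323.97591204 305.49552226] [195.50450471 237.28392462]
(0.484, 0.323, 0.02) [379.32619248 349.35384411] [409.71758541 279.10349289] [179.67598823 243.88939731]
(0.504, 0.235, 0.02) [353.05072702 325.75346706] [237.57008426 277.74381165] [216.29942326 235.66807607]
(0.542, 0.2905, 0.0) [351.01796082 353.48706942] [323.73649565 341.62532141] [195.46275094 222.24147325]
(0.542, 0.2905, 0.076) [352.83287909 335.1249608 ] [324.43691816 436.41179091] [189.26482299 215.26300417]
(0.372, 0.25, 0.052) [401.58327274 302.32953285] [323.97284727 -13.33380863] [206.34413937 288.58684869]
wristcam [0.41692211 0.25992554 0.21521917]
```

View pics/m5.png

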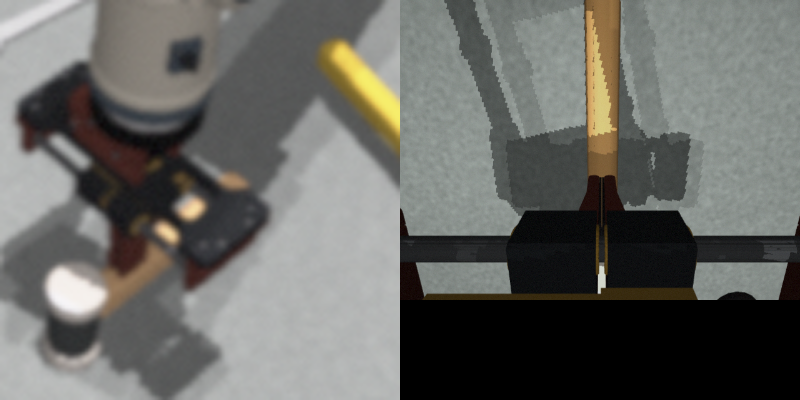

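By the pixels, the fingertips in the s2 picture lie at about z = 0.05, not the reported 0.020: their rays meet at the reported xy only at that height. So the pads closed above the handle. I check this against the first scene picture before going lower.

Run:
```python
from h import *
import pickle
s,t=pickle.load(open('c0.pkl','rb'))
for z in (.17,.19,.21,.22,.23,.24):
    a,b=at_z(s,737*.8,432*.8,z),at_z(s,703*.8,385*.8,z); print(z,a[:2].round(3),b[:2].round(3),((a+b)/2)[:2].round(3),np.linalg.norm(a-b).round(3))
# forward check of wrist cam mounting: camera in tool axes at two poses
from scipy.spatial.transform import Rotation as Ro
st=state();w=pickle.load(open('c3.pkl','rb'))[2]
R=Ro.from_euler('xyz',st['tcp_rot']).as_matrix()
print('cam in tool',R.T@(-w['R'].T@w['t']-st['position']),st['position'],st['width'])
# red finger rows in wrist view near centre column
im=w['img'].astype(int); 
for c in (300,310,316,320,324,330,340):
    col=im[:,c]; print(c,[(r,*col[r]) for r in range(270,330,6)])
```

```text
0.17 [0.167 0.593] [0.138 0.499] [0.153 0.546] 0.098
0.19 [0.186 0.598] [0.157 0.506] [0.171 0.552] 0.096
0.21 [0.204 0.603] [0.177 0.514] [0.19  0.558] 0.093
0.22 [0.213 0.605] [0.186 0.518] [0.2   0.562] 0.092
0.23 [0.223 0.608] [0.196 0.521] [0.209 0.565] 0.091
0.24 [0.232 0.611] [0.206 0.525] [0.219 0.568] 0.09
cam in tool [ 0.07909425 -0.0004875  -0.19499463] [0.49376431 0.27868143 0.02022549] 0.0007009613643761689
300 [(270, np.int64(78), np.int64(57), np.int64(37)), (276, np.int64(79), np.int64(59), np.int64(39)), (282, np.int64(72), np.int64(60), np.int64(41)), (288, np.int64(64), np.int64(53), np.int64(38)), (294, np.int64(43), np.int64(26), np.int64(22)), (300, np.int64(36), np.int64(18), np.int64(15)), (306, np.int64(33), np.int64(13), np.int64(9)), (312, np.int64(30), np.int64(13), np.int64(10)), (318, np.int64(33), np.int64(17), np.int64(15)), (324, np.int64(31), np.int64(8), np.int64(11))]
310 [(270, np.int64(115), np.int64(87), np.int64(52)), (276, np.int64(117), np.int64(89), np.int64(52)), (282, np.int64(34), np.int64(19), np.int64(17)), (288, np.int64(32), np.int64(
[... 2073 characters left out ...]
int64(11)), (306, np.int64(31), np.int64(14), np.int64(5)), (312, np.int64(30), np.int64(12), np.int64(8)), (318, np.int64(32), np.int64(14), np.int64(13)), (324, np.int64(33), np.int64(15), np.int64(10))]
340 [(270, np.int64(116), np.int64(88), np.int64(55)), (276, np.int64(113), np.int64(86), np.int64(49)), (282, np.int64(33), np.int64(14), np.int64(15)), (288, np.int64(31), np.int64(13), np.int64(10)), (294, np.int64(31), np.int64(13), np.int64(15)), (300, np.int64(34), np.int64(14), np.int64(14)), (306, np.int64(35), np.int64(17), np.int64(17)), (312, np.int64(32), np.int64(16), np.int64(16)), (318, np.int64(31), np.int64(13), np.int64(12)), (324, np.int64(28), np.int64(9), np.int64(5))]
```

>>> jog_arm([
  {"x":0.0,"y":0.0,"z":0.05,"wx":0.0,"wy":0.0,"wz":0.0,"gripper":1.0},
  {"x":0.0,"y":0.0,"z":0.1,"wx":0.0,"wy":0.0,"wz":0.0,"gripper":1.0},
  {"x":0.0,"y":0.0,"z":0.1,"wx":0.0,"wy":0.0,"wz":0.0,"gripper":1.0},
  {"x":0.0,"y":0.0,"z":0.1,"wx":0.0,"wy":0.0,"wz":0.0,"gripper":1.0},
  {"x":0.0,"y":0.0,"z":0.1,"wx":0.0,"wy":0.0,"wz":0.0,"gripper":1.0},
  {"x":0.0,"y":0.0,"z":0.08,"wx":0.0,"wy":0.0,"wz":0.0,"gripper":1.0},
  {"x":0.0,"y":0.0,"z":0.04,"wx":0.0,"wy":0.0,"wz":0.0,"gripper":1.0},
  {"x":0.0,"y":0.0,"z":0.0,"wx":0.0,"wy":0.0,"wz":0.0,"gripper":1.0},
  {"x":0.0,"y":0.0,"z":-0.02,"wx":0.0,"wy":0.0,"wz":0.0,"gripper":1.0},
  {"x":0.0,"y":0.0,"z":-0.04,"wx":0.0,"wy":0.0,"wz":0.0,"gripper":1.0},
])

```text
time: 7.42
position: [0.4937, 0.2786, 0.0097]
tcp_rot: [-3.142, -0.0, -2.908]
force: [0.1, -0.6, 0.5]
width: 0.0878
grip_force: 0.0
```

Run:
```python
from h import *
import pickle
from scipy.spatial.transform import Rotation as Ro
w=pickle.load(open('c3.pkl','rb'))[2]
p=np.array([.49376,.27868,.02023]);R=Ro.from_euler('xyz',[3.1416,0,-2.908]).as_matrix()
for d in (0,.02,.03,.04):
  for x in (.01,-.01): print(d,x,proj(w,p+R@np.array([x,.005,-d])).round(1))
w=cam('wrist');print(state()['position'])
im=w['img'];print(w['K'][0,2],w['K'][1,2])
# finger silhouettes (dark red) in the open state: highest rows
m=(im[:,:,0].astype(int)-im[:,:,1]>12)&(im[:,:,0]<70)
n,l,st,c=cv2.connectedComponentsWithStats(m.astype(np.uint8));print([x.tolist() for x in st[1:] if x[4]>200])
p=state()['position']
for d in (0,.02,.03,.04):
  for y in (.044,-.044): print(d,y,proj(w,p+R@np.array([.01,y,-d])).round(1))
```

```text
0 0.01 [332.9 260. ]
0 -0.01 [332.7 295.6]
0.02 0.01 [334.  274.3]
0.02 -0.01 [333.7 313. ]
0.03 0.01 [334.6 282.6]
0.03 -0.01 [334.3 323. ]
0.04 0.01 [335.3 291.8]
0.04 -0.01 [335.  334.2]
[0.49338764 0.27849328 0.00908336]
322.3822385787064 238.8792073397908
[[121, 280, 96, 97, 2879], [429, 281, 96, 96, 2847], [130, 420, 45, 60, 961], [291, 420, 240, 60, 2257], [529, 461, 111, 19, 687]]
0 0.044 [408.  258.9]
0 -0.044 [238.  259.1]
0.02 0.044 [416.8 273. ]
0.02 -0.044 [229.5 273.3]
0.03 0.044 [421.9 281.2]
0.03 -0.044 [224.5 281.5]
0.04 0.044 [427.6 290.3]
0.04 -0.044 [218.9 290.6]
```

Three checks agree: in the wrist view the fingertips lie about 30 mm behind the reported TCP. So true tip height is the reported z plus 0.030. I go down another 20 mm with the force watched, then close.

>>> jog_arm([
  {"x":0.0,"y":0.0,"z":-0.02,"wx":0.0,"wy":0.0,"wz":0.0,"gripper":1.0},
  {"x":0.0,"y":0.0,"z":-0.04,"wx":0.0,"wy":0.0,"wz":0.0,"gripper":1.0},
  {"x":0.0,"y":0.0,"z":-0.05,"wx":0.0,"wy":0.0,"wz":0.0,"gripper":1.0},
  {"x":0.0,"y":0.0,"z":-0.05,"wx":0.0,"wy":0.0,"wz":0.0,"gripper":1.0},
])

```text
time: 7.98
position: [0.4936, 0.2786, -0.0025]
tcp_rot: [-3.141, -0.0, -2.908]
force: [-0.3, 0.1, -0.8]
width: 0.088
grip_force: 0.0
```

>>> jog_arm([
  {"x":0.0,"y":0.0,"z":-0.01,"wx":0.0,"wy":0.0,"wz":0.0,"gripper":0.0},
  {"x":0.0,"y":0.0,"z":-0.02,"wx":0.0,"wy":0.0,"wz":0.0,"gripper":0.0},
  {"x":0.0,"y":0.0,"z":-0.03,"wx":0.0,"wy":0.0,"wz":0.0,"gripper":0.0},
  {"x":0.0,"y":0.0,"z":-0.03,"wx":0.0,"wy":0.0,"wz":0.0,"gripper":0.0},
  {"x":0.0,"y":0.0,"z":-0.03,"wx":0.0,"wy":0.0,"wz":0.0,"gripper":0.0},
  {"x":0.0,"y":0.0,"z":-0.03,"wx":0.0,"wy":0.0,"wz":0.0,"gripper":0.0},
  {"x":0.0,"y":0.0,"z":-0.03,"wx":0.0,"wy":0.0,"wz":0.0,"gripper":0.0},
  {"x":0.0,"y":0.0,"z":-0.03,"wx":0.0,"wy":0.0,"wz":0.0,"gripper":0.0},
  {"x":0.0,"y":0.0,"z":-0.03,"wx":0.0,"wy":0.0,"wz":0.0,"gripper":0.0},
  {"x":0.0,"y":0.0,"z":-0.03,"wx":0.0,"wy":0.0,"wz":0.0,"gripper":0.0},
])

```text
time: 9.22
position: [0.4938, 0.2788, -0.0097]
tcp_rot: [3.141, 0.0, -2.908]
force: [0.1, 0.7, 0.6]
width: 0.022
grip_force: 30.0
```

The grasp is good: width 22 mm, 30 N. I lift and carry toward the pin.

>>> jog_arm([
  {"x":0.0,"y":0.0,"z":0.08,"wx":0.0,"wy":0.0,"wz":0.0,"gripper":0.0},
  {"x":0.0,"y":0.0,"z":0.2,"wx":0.0,"wy":0.0,"wz":0.0,"gripper":0.0},
  {"x":0.0,"y":0.0,"z":0.35,"wx":0.0,"wy":0.0,"wz":0.0,"gripper":0.0},
  {"x":0.0,"y":0.0,"z":0.48,"wx":0.0,"wy":0.0,"wz":0.0,"gripper":0.0},
  {"x":0.01,"y":-0.08,"z":0.48,"wx":0.0,"wy":0.0,"wz":0.0,"gripper":0.0},
  {"x":0.01,"y":-0.25,"z":0.48,"wx":0.0,"wy":0.0,"wz":0.0,"gripper":0.0},
  {"x":0.01,"y":-0.42,"z":0.48,"wx":0.0,"wy":0.0,"wz":0.0,"gripper":0.0},
  {"x":0.01,"y":-0.6,"z":0.48,"wx":0.0,"wy":0.0,"wz":0.0,"gripper":0.0},
  {"x":0.01,"y":-0.75,"z":0.48,"wx":0.0,"wy":0.0,"wz":0.0,"gripper":0.0},
  {"x":0.01,"y":-0.8,"z":0.48,"wx":0.0,"wy":0.0,"wz":0.0,"gripper":0.0},
  {"x":0.01,"y":-0.8,"z":0.48,"wx":0.0,"wy":0.0,"wz":0.0,"gripper":0.0},
])

```text
time: 10.6
position: [0.4957, 0.0778, 0.1093]
tcp_rot: [3.141, -0.002, -2.91]
force: [0.7, -0.1, -4.0]
width: 0.0218
grip_force: 30.0
```

Run:
```python
from h import *
import pickle
s=cam('scene');t=cam('top');w=cam('wrist');pickle.dump((s,t,w),open('c4.pkl','wb'))
print(state()['position'],state()['force'],state()['width'])
# white head face and head in scene/top: predicted pixel positions of head-top centre & bottom
p=state()['position'];d=np.array([np.cos(.2338),np.sin(.2338),0])
h=p+.05*d; h[2]=.0; b=p[2]+.0097
for z in (b,b+.076): h[2]=z; print(z,proj(s,h).round(1),proj(t,h).round(1))
for c,n in ((s,'s'),(t,'t')):
    m=(c['img'].min(2)>175)&(np.ptp(c['img'],axis=2)<25)
    k,l,st,ce=cv2.connectedComponentsWithStats(m.astype(np.uint8)); print(n,[(x.tolist(),y.round(1).tolist()) for x,y in zip(st[1:],ce[1:]) if x[4]>60 and x[1]>100])
```

```text
[0.49604024 0.07955658 0.10986012] [ 0.33008996  0.69897376 -2.53628092] 0.02201926418194851
0.11956012086294097 [311.8 266.6] [273.4 209.5]
0.19556012086294097 [311.7 244.9] [271.5 201.1]
s [([0, 119, 91, 114, 3933], [52.1, 159.0]), ([7, 127, 633, 353, 102993], [309.2, 338.2]), ([345, 133, 95, 109, 6661], [388.2, 182.7]), ([434, 148, 12, 19, 84], [438.5, 156.5]), ([469, 173, 16, 13, 78], [475.7, 178.6]), ([477, 178, 42, 33, 556], [494.4, 195.7]), ([549, 181, 26, 28, 266], [564.6, 195.3]), ([107, 188, 14, 41, 64], [113.5, 207.5]), ([6, 203, 33, 14, 136], [23.6, 209.7]), ([597, 204, 16, 26, 103], [604.8, 216.3]), ([129, 213, 23, 12, 175], [139.6, 218.6]), ([610, 214, 17, 26, 92], [617.9, 226.5]), ([623, 222, 17, 38, 359], [633.5, 242.3]), ([325, 254, 31, 17, 106], [340.7, 261.7]), ([275, 263, 14, 12, 71], [279.9, 269.0]), ([347, 264, 18, 16, 74], [356.9, 272.0]), ([346, 277, 28, 16, 130], [359.4, 285.2]), ([256, 281, 21, 9, 64], [265.9, 285.0]), ([262, 351, 26, 14, 264], [274.7, 357.7]), ([104, 429, 11, 16, 97], [108.6, 437.4]), ([169, 431, 15, 18, 152], [176.0, 439.7]), ([626, 439, 14, 22, 144], [633.0, 450.4]), ([587, 467, 38, 13, 276], [603.4, 474.9]), ([127, 473, 16, 7, 77], [134.9, 476.5])]
t [([309, 158, 25, 25, 331], [322.2, 169.2]), ([297, 165, 8, 22, 146], [300.4, 175.9]), ([242, 167, 51, 26, 940], [267.2, 179.6]), ([230, 172, 9, 21, 149], [233.6, 181.8]), ([486, 215, 25, 27, 508], [497.9, 227.8]), ([302, 216, 7, 37, 155], [305.2, 233.7]), ([238, 222, 7, 37, 158], [240.8, 239.9]), ([307, 276, 9, 20, 131], [310.6, 285.3]), ([240, 282, 8, 21, 138], [243.4, 292.0]), ([256, 285, 42, 20, 526], [276.9, 293.5]), ([270, 306, 34, 174, 3424], [285.6, 402.5])]
```

>>> jog_arm([
  {"x":0.0,"y":-0.1,"z":0.0,"wx":0.0,"wy":0.0,"wz":0.0,"gripper":0.0},
  {"x":0.0,"y":-0.25,"z":0.0,"wx":0.0,"wy":0.0,"wz":0.0,"gripper":0.0},
  {"x":0.0,"y":-0.38,"z":0.0,"wx":0.0,"wy":0.0,"wz":0.0,"gripper":0.0},
  {"x":0.0,"y":-0.42,"z":-0.05,"wx":0.0,"wy":0.0,"wz":0.0,"gripper":0.0},
  {"x":0.0,"y":-0.42,"z":-0.1,"wx":0.0,"wy":0.0,"wz":0.0,"gripper":0.0},
  {"x":0.0,"y":-0.42,"z":-0.1,"wx":0.0,"wy":0.0,"wz":0.0,"gripper":0.0},
  {"x":0.0,"y":-0.42,"z":-0.1,"wx":0.0,"wy":0.0,"wz":0.0,"gripper":0.0},
])

```text
time: 11.62
position: [0.4963, -0.0253, 0.0851]
tcp_rot: [3.141, -0.0, -2.907]
force: [-0.3, 0.3, -4.4]
width: 0.0221
grip_force: 30.0
```

Run:
```python
from h import *
import pickle
s=cam('scene');t=cam('top');pickle.dump((s,t),open('c5.pkl','wb'))
p=state()['position'];print(p)
d=np.array([np.cos(.2338),np.sin(.2338),0]);h=p+.05*d;b=p[2]+.0097
for z in (b,b+.076): h[2]=z; print(h,(4*(proj(s,h)-[220,225])).round(), (4*(proj(t,h)-[250,160])).round())
a=cv2.resize(s['img'][225:325,220:320],(400,400),interpolation=cv2.INTER_CUBIC);e=cv2.resize(t['img'][160:260,250:350],(400,400),interpolation=cv2.INTER_CUBIC)
cv2.imwrite('pics/m6.png',np.hstack([a,e])[:,:,::-1])
```

```text
[ 0.49656807 -0.02565785  0.08572013]
[ 0.54520772 -0.01407406  0.09542013] [294.  90.] [277. 207.]
[ 0.54520772 -0.01407406  0.17142013] [291.   6.] [281. 174.]
```

View pics/m6.png

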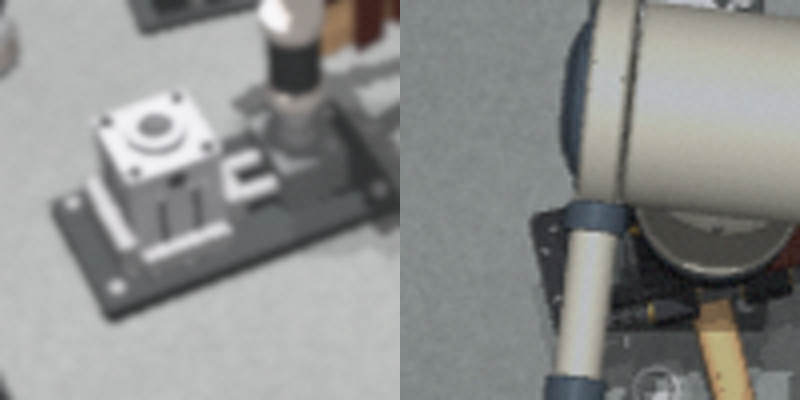

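The left panel shows the head upright at (294,60), with its lower face over the pin at (297,120) and clear of the cylinder at (155,130). I knock now.

>>> jog_arm([
  {"x":0.0,"y":-0.004,"z":0.1,"wx":0.0,"wy":0.0,"wz":0.0,"gripper":0.0},
  {"x":0.0,"y":-0.004,"z":0.1,"wx":0.0,"wy":0.0,"wz":0.0,"gripper":0.0},
  {"x":0.0,"y":-0.004,"z":-0.1,"wx":0.0,"wy":0.0,"wz":0.0,"gripper":0.0},
  {"x":0.0,"y":-0.004,"z":-0.11,"wx":0.0,"wy":0.0,"wz":0.0,"gripper":0.0},
])

```text
time: 12.22
position: [0.4944, -0.0269, 0.0544]
tcp_rot: [3.14, -0.005, -2.908]
force: [-0.7, -0.0, -3.4]
width: 0.0217
grip_force: 30.0
```

>>> jog_arm([
  {"x":0.0,"y":0.0,"z":-0.008,"wx":0.0,"wy":0.0,"wz":0.0,"gripper":0.0},
  {"x":0.0,"y":0.0,"z":-0.016,"wx":0.0,"wy":0.0,"wz":0.0,"gripper":0.0},
  {"x":0.0,"y":0.0,"z":-0.016,"wx":0.0,"wy":0.0,"wz":0.0,"gripper":0.0},
])

```text
time: 12.6
position: [0.4966, -0.0274, 0.0545]
tcp_rot: [-3.141, 0.001, -2.908]
force: [0.7, 0.7, -4.5]
width: 0.0221
grip_force: 30.0
```

>>> jog_arm([
  {"x":0.0,"y":0.0,"z":-0.006,"wx":0.0,"wy":0.0,"wz":0.0,"gripper":0.0},
  {"x":0.0,"y":0.0,"z":-0.012,"wx":0.0,"wy":0.0,"wz":0.0,"gripper":0.0},
  {"x":0.0,"y":0.0,"z":-0.012,"wx":0.0,"wy":0.0,"wz":0.0,"gripper":0.0},
])

```text
time: 12.98
position: [0.4967, -0.0274, 0.0519]
tcp_rot: [-3.141, 0.001, -2.908]
force: [-2.7, -0.1, 4.6]
width: 0.0218
grip_force: 30.0
```

Run:
```python
from h import *
import pickle
s=cam('scene');pickle.dump(s,open('c6.pkl','wb'))
p=state()['position'];print(p,state()['force'],state()['wrist_torque'])
d=np.array([np.cos(.2338),np.sin(.2338),0]);h=p+.05*d;b=p[2]+.0097
s0=pickle.load(open('c5.pkl','rb'))[0]
# column luminance profile down the head in both pictures
for c in (s0,s):
    print([int(x) for x in c['img'][225:275,291:296].mean((1,2))])
for dz in (0,.034): 
    for z in (b+dz,b+dz+.076): h[2]=z; print(z,proj(s,h).round(1))
```

```text
[ 0.49664539 -0.02740029  0.05181577] [-3.20592843  0.58734505  5.00631459] [0.05427401 0.43850431 0.01225403]
[149, 152, 158, 169, 177, 175, 172, 168, 158, 148, 133, 102, 69, 53, 50, 50, 50, 50, 50, 50, 49, 50, 59, 90, 129, 146, 148, 140, 127, 120, 117, 111, 106, 107, 107, 105, 98, 91, 93, 112, 136, 143, 131, 109, 93, 87, 86, 85, 85, 84]
[184, 185, 186, 186, 182, 173, 158, 149, 147, 148, 155, 164, 172, 178, 175, 171, 164, 154, 140, 116, 81, 56, 50, 49, 50, 49, 49, 50, 50, 50, 57, 86, 123, 143, 148, 137, 116, 96, 97, 117, 139, 145, 132, 110, 93, 86, 85, 85, 84, 83]
0.06151576732794317 [293.7 256. ]
0.13751576732794318 [292.8 235.7]
0.09551576732794317 [293.3 247.1]
0.17151576732794316 [292.4 226.1]
```

>>> jog_arm([
  {"x":0.0,"y":0.0,"z":-0.006,"wx":0.0,"wy":0.0,"wz":0.0,"gripper":0.0},
  {"x":0.0,"y":0.0,"z":-0.006,"wx":0.0,"wy":0.0,"wz":0.0,"gripper":0.0},
])

```text
time: 13.28
position: [0.4966, -0.0275, 0.0511]
tcp_rot: [-3.141, 0.001, -2.908]
force: [-6.7, -0.7, 10.8]
width: 0.022
grip_force: 30.0
```

The push is now about 15 N at a face height of 61-62 mm, more than the pin's 8-10 N, so the pin is seated. I give one more knock for certainty.

>>> jog_arm([
  {"x":0.0,"y":0.0,"z":0.1,"wx":0.0,"wy":0.0,"wz":0.0,"gripper":0.0},
  {"x":0.0,"y":0.0,"z":0.16,"wx":0.0,"wy":0.0,"wz":0.0,"gripper":0.0},
  {"x":0.0,"y":0.0,"z":0.16,"wx":0.0,"wy":0.0,"wz":0.0,"gripper":0.0},
  {"x":0.0,"y":0.0,"z":0.002,"wx":0.0,"wy":0.0,"wz":0.0,"gripper":0.0},
  {"x":0.0,"y":0.0,"z":0.002,"wx":0.0,"wy":0.0,"wz":0.0,"gripper":0.0},
  {"x":0.0,"y":0.0,"z":0.002,"wx":0.0,"wy":0.0,"wz":0.0,"gripper":0.0},
])

```text
time: 14.02
position: [0.4959, -0.0271, 0.0496]
tcp_rot: [3.141, -0.001, -2.908]
force: [0.3, 0.8, -2.8]
width: 0.0219
grip_force: 30.0
```

>>> jog_arm([
  {"x":0.0,"y":0.0,"z":0.0,"wx":0.0,"wy":0.0,"wz":0.0,"gripper":0.0},
  {"x":0.0,"y":0.0,"z":-0.006,"wx":0.0,"wy":0.0,"wz":0.0,"gripper":0.0},
  {"x":0.0,"y":0.0,"z":-0.006,"wx":0.0,"wy":0.0,"wz":0.0,"gripper":0.0},
])

```text
time: 14.4
position: [0.4963, -0.0273, 0.0484]
tcp_rot: [-3.142, 0.0, -2.908]
force: [0.5, 0.7, -4.4]
width: 0.0217
grip_force: 30.0
```

The force shows no contact even 4 mm lower, so the mallet has pivoted a little in the grip. I lift it clear and check the pin's height in the images.

>>> jog_arm([
  {"x":0.0,"y":0.0,"z":0.15,"wx":0.0,"wy":0.0,"wz":0.0,"gripper":0.0},
  {"x":0.0,"y":0.0,"z":0.35,"wx":0.0,"wy":0.0,"wz":0.0,"gripper":0.0},
  {"x":0.0,"y":0.0,"z":0.5,"wx":0.0,"wy":0.0,"wz":0.0,"gripper":0.0},
  {"x":0.0,"y":0.0,"z":0.5,"wx":0.0,"wy":0.0,"wz":0.0,"gripper":0.0},
  {"x":0.0,"y":0.0,"z":0.5,"wx":0.0,"wy":0.0,"wz":0.0,"gripper":0.0},
])

```text
time: 15.02
position: [0.4957, -0.0272, 0.1712]
tcp_rot: [3.141, -0.002, -2.908]
force: [0.8, -0.5, -4.9]
width: 0.022
grip_force: 30.0
```

Run:
```python
from h import *
import pickle
s=cam('scene');pickle.dump(s,open('c7.pkl','wb'));s0=pickle.load(open('c0.pkl','rb'))[0]
print(state()['position'])
for z in (.078,.074,.070,.066,.062): print(z,proj(s,(.545,-.015,z)).round(2))
for n,c in (('0',s0),('now',s)):
    g=c['img'][238:276,286:304].mean(2)
    print(n);print(g.astype(int)[::1, ::2])
# cylinder shift check
t0=s0['img'][246:290,240:276]
r=cv2.matchTemplate(s['img'][240:296,234:282],t0,cv2.TM_CCOEFF_NORMED);print(cv2.minMaxLoc(r)[1::2])
```

```text
[ 0.49535116 -0.02719722  0.17054753]
0.078 [293.7  251.86]
0.074 [293.75 252.9 ]
0.07 [293.79 253.93]
0.066 [293.83 254.96]
0.062 [293.88 255.98]
0
[[185 187 186 182 184 188 185 185 186]
 [187 187 186 185 184 188 185 185 186]
 [189 189 187 188 185 187 185 186 186]
 [189 189 187 187 185 187 185 185 184]
 [189 189 187 186 186 186 184 184 182]
 [189 189 186 185 185 188 185 184 182]
 [188 187 186 183 185 188 185 183 183]
 [188 188 187 184 184 184 187 185 183]
 [188 190 190 187 186 186 187 186 183]
 [189 189 190 190 186 183 184 186 186]
 [189 189 188 189 184 180 181 183 182]
 [187 187 188 192 189 181 178 179 169]
 [186 185 188 201 204 192 177 169 151]
 [182 184 186 210 215 202 177 169 158]
 [178 180 187 212 218 208 177 178 167]
 [178 174 183 213 217 203 174 175 153]
 [174 171 173 202 210 191 166 166 129]
 [172 170 160 180 190 167 158 165 130]
 [172 168 147 144 153 134 156 168 145]
 [171 168 136 117 119 114 151 170 159]
 [171 167 127 108 107 109 154 171 169]
 [167 165 129 109 110 116 158 173 182]
 [158 168 145 127 123 129 162 173 185]
 [144 170 163 149 143 147 165 166 169]
 [127 166 170 1
[... 1347 characters left out ...]
86  85]
 [ 88  88 100 114 123 112  93  90  92]
 [ 84  86  94 110 117 104  87  88 100]
 [ 83  88  89 100 105  95  87  88 100]
 [ 84 102  94  92 102  95  90  89  98]
 [ 86 120 114 109 118 113 109 104  99]
 [ 87 125 138 136 140 136 132 120 103]
 [ 83 115 147 150 150 144 131 114  97]
 [ 76  97 141 151 142 127 111  96  90]
 [ 77  90 128 140 123 105  93  88  87]
 [106 107 111 116 101  92  88  86  85]
 [160 147  97  98  91  86  87  86  87]
 [202 168  98  89  88  87  86  86  86]
 [206 162  97  88  85  87  86  85  86]
 [175 136  92  86  88  86  86  85  87]
 [130  98  82  87  88  86  87  88  90]
 [ 83  69  76  86  86  87  85  86  90]
 [ 64  70  75  86  87  88  89  89  90]]
(0.9985380172729492, (6, 6))
```

The pin head's bright top has moved down about 3.8 px (about 14-15 mm) and the dark gap under its head is gone, so the pin is home. The cylinder is unshifted (match peak at zero offset). I put the mallet back.

>>> jog_arm([
  {"x":0.0,"y":0.1,"z":0.0,"wx":0.0,"wy":0.0,"wz":0.0,"gripper":0.0},
  {"x":0.0,"y":0.3,"z":0.0,"wx":0.0,"wy":0.0,"wz":0.0,"gripper":0.0},
  {"x":0.0,"y":0.5,"z":0.0,"wx":0.0,"wy":0.0,"wz":0.0,"gripper":0.0},
  {"x":0.0,"y":0.7,"z":-0.1,"wx":0.0,"wy":0.0,"wz":0.0,"gripper":0.0},
  {"x":0.0,"y":0.9,"z":-0.2,"wx":0.0,"wy":0.0,"wz":0.0,"gripper":0.0},
  {"x":0.0,"y":1.0,"z":-0.3,"wx":0.0,"wy":0.0,"wz":0.0,"gripper":0.0},
  {"x":0.0,"y":1.0,"z":-0.3,"wx":0.0,"wy":0.0,"wz":0.0,"gripper":0.0},
])

```text
time: 15.95
position: [0.4931, 0.2233, 0.0926]
tcp_rot: [-3.141, -0.009, -2.905]
force: [-0.2, -1.3, -3.9]
width: 0.0217
grip_force: 30.0
```

>>> jog_arm([
  {"x":-0.008,"y":0.1,"z":-0.05,"wx":0.0,"wy":0.0,"wz":0.0,"gripper":0.0},
  {"x":-0.008,"y":0.2,"z":-0.15,"wx":0.0,"wy":0.0,"wz":0.0,"gripper":0.0},
  {"x":-0.008,"y":0.22,"z":-0.25,"wx":0.0,"wy":0.0,"wz":0.0,"gripper":0.0},
  {"x":-0.008,"y":0.22,"z":-0.34,"wx":0.0,"wy":0.0,"wz":0.0,"gripper":0.0},
  {"x":-0.008,"y":0.22,"z":-0.38,"wx":0.0,"wy":0.0,"wz":0.0,"gripper":0.0},
  {"x":-0.008,"y":0.22,"z":-0.4,"wx":0.0,"wy":0.0,"wz":0.0,"gripper":0.0},
  {"x":-0.008,"y":0.22,"z":-0.4,"wx":0.0,"wy":0.0,"wz":0.0,"gripper":0.0},
])

```text
time: 16.82
position: [0.4946, 0.2774, -0.0012]
tcp_rot: [3.142, 0.001, -2.909]
force: [-0.5, 0.2, -3.5]
width: 0.0219
grip_force: 30.0
```

Now the last millimetres, watching the force.

>>> jog_arm([
  {"x":0.0,"y":0.0,"z":-0.016,"wx":0.0,"wy":0.0,"wz":0.0,"gripper":0.0},
  {"x":0.0,"y":0.0,"z":-0.032,"wx":0.0,"wy":0.0,"wz":0.0,"gripper":0.0},
  {"x":0.0,"y":0.0,"z":-0.032,"wx":0.0,"wy":0.0,"wz":0.0,"gripper":0.0},
])

```text
time: 17.2
position: [0.494, 0.2776, -0.0101]
tcp_rot: [-3.141, -0.001, -2.908]
force: [-0.1, 1.0, -3.9]
width: 0.0221
grip_force: 30.0
```

>>> jog_arm([
  {"x":0.0,"y":0.0,"z":-0.006,"wx":0.0,"wy":0.0,"wz":0.0,"gripper":0.0},
  {"x":0.0,"y":0.0,"z":-0.012,"wx":0.0,"wy":0.0,"wz":0.0,"gripper":0.0},
  {"x":0.0,"y":0.0,"z":-0.012,"wx":0.0,"wy":0.0,"wz":0.0,"gripper":0.0},
])

```text
time: 17.58
position: [0.4942, 0.2776, -0.0129]
tcp_rot: [-3.142, -0.0, -2.908]
force: [0.4, -0.4, -3.6]
width: 0.0212
grip_force: 30.0
```

>>> jog_arm([
  {"x":0.0,"y":0.0,"z":-0.006,"wx":0.0,"wy":0.0,"wz":0.0,"gripper":0.0},
  {"x":0.0,"y":0.0,"z":-0.012,"wx":0.0,"wy":0.0,"wz":0.0,"gripper":0.0},
  {"x":0.0,"y":0.0,"z":-0.012,"wx":0.0,"wy":0.0,"wz":0.0,"gripper":0.0},
])

```text
time: 17.95
position: [0.4942, 0.2777, -0.0159]
tcp_rot: [-3.142, -0.0, -2.908]
force: [0.9, -0.1, -2.8]
width: 0.0224
grip_force: 30.0
```

>>> jog_arm([
  {"x":0.0,"y":0.0,"z":-0.006,"wx":0.0,"wy":0.0,"wz":0.0,"gripper":0.0},
  {"x":0.0,"y":0.0,"z":-0.01,"wx":0.0,"wy":0.0,"wz":0.0,"gripper":0.0},
  {"x":0.0,"y":0.0,"z":-0.01,"wx":0.0,"wy":0.0,"wz":0.0,"gripper":0.0},
])

```text
time: 18.32
position: [0.4945, 0.2778, -0.0163]
tcp_rot: [3.141, 0.001, -2.908]
force: [-5.2, -2.7, 6.4]
width: 0.0216
grip_force: 30.0
```

Run:
```python
from h import *
import pickle
s=cam('scene');pickle.dump(s,open('c8.pkl','wb'));print(state()['force'],state()['wrist_torque'],state()['position'])
s0=pickle.load(open('c0.pkl','rb'))[0]
for c in (s0,s):
    g=c['img'][322:366,338:366].mean(2).astype(int); print(g[::2,::2])
```

```text
[-4.69972858 -1.37304604  7.62765011] [-0.35073449  0.84341506 -0.09736557] [ 0.4944453   0.27780465 -0.0163718 ]
[[183 182 188 188 187 185 186 186 183 184 182 184 182 182]
 [181 187 188 186 187 185 183 185 184 185 185 182 184 186]
 [182 185 185 187 185 187 184 185 185 184 181 183 183 186]
 [184 186 187 186 189 202 212 220 216 201 185 183 184 193]
 [184 182 185 192 216 240 245 246 246 242 225 192 192 208]
 [184 186 186 211 242 247 247 248 248 247 245 228 211 216]
 [183 184 191 228 247 247 247 247 248 247 247 244 225 217]
 [181 185 189 228 247 247 248 247 248 248 247 245 223 208]
 [185 184 180 201 245 248 248 248 248 247 247 242 205 171]
 [185 187 182 163 224 245 247 247 248 248 245 215 151 122]
 [186 187 180 139 150 209 236 242 242 234 202 144 118 103]
 [183 184 180 125  96 135 158 177 181 158 123 104 102  92]
 [186 186 175 107  51  73  98 111 108  88  61  81  93 104]
 [187 185 161  83  42  49  52  55  51  51  56  88 112 154]
 [189 181 139  74  45  48  50  48  49  47  80 137 163 182]
 [190 166 118  86  47  47  49  49  50  49 116 175 187 190]
 [188 167 118 112  70  51  49  49  51  81 
[... 911 characters left out ...]
1  88  63  59 101 142 160 168 161 140 118 109 101]
 [142 127 100  60  46  52  73  94 104 100  79  92  97  89]
 [161 165 130  58  50  51  54  52  52  50  56  86  91  90]
 [166 176 155  60  51  53  55  54  54  48  65  87  91  91]
 [166 165 160  70  52  56  54  54  53  53  75  91  90  91]
 [174 151 165 115  57  56  56  53  51  64  94  91  91  91]
 [185 159 156 175 121  74  60  59  73 130 124  92  90  91]
 [182 170 139 169 192 173 149 148 159 167 137 111  94  91]
 [184 179 140 139 164 176 188 183 158 151 159 151 125  92]
 [186 185 174 157 137 146 152 143 133 154 163 160 143 108]
 [186 185 184 182 171 168 171 171 159 160 164 160 156 148]
 [185 185 185 186 186 187 188 184 177 172 166 159 158 157]]
```

Contact is at about 11 N with the head nearly flat. I ease off and release.

>>> jog_arm([
  {"x":0.0,"y":0.0,"z":0.006,"wx":0.0,"wy":0.0,"wz":0.0,"gripper":0.0},
  {"x":0.0,"y":0.0,"z":0.006,"wx":0.0,"wy":0.0,"wz":0.0,"gripper":0.3},
  {"x":0.0,"y":0.0,"z":0.006,"wx":0.0,"wy":0.0,"wz":0.0,"gripper":1.0},
  {"x":0.0,"y":0.0,"z":0.006,"wx":0.0,"wy":0.0,"wz":0.0,"gripper":1.0},
  {"x":0.0,"y":0.0,"z":0.006,"wx":0.0,"wy":0.0,"wz":0.0,"gripper":1.0},
  {"x":0.0,"y":0.0,"z":0.006,"wx":0.0,"wy":0.0,"wz":0.0,"gripper":1.0},
  {"x":0.0,"y":0.0,"z":0.006,"wx":0.0,"wy":0.0,"wz":0.0,"gripper":1.0},
  {"x":0.0,"y":0.0,"z":0.2,"wx":0.0,"wy":0.0,"wz":0.0,"gripper":1.0},
  {"x":0.0,"y":0.0,"z":0.4,"wx":0.0,"wy":0.0,"wz":0.0,"gripper":1.0},
  {"x":0.0,"y":0.0,"z":0.6,"wx":0.0,"wy":0.0,"wz":0.0,"gripper":1.0},
  {"x":0.0,"y":0.0,"z":0.8,"wx":0.0,"wy":0.0,"wz":0.0,"gripper":1.0},
  {"x":0.0,"y":0.0,"z":0.98,"wx":0.0,"wy":0.0,"wz":0.0,"gripper":1.0},
])

```text
time: 19.88
position: [0.4942, 0.2777, 0.2289]
tcp_rot: [3.141, 0.001, -2.908]
force: [0.8, 0.4, 0.3]
width: 0.0878
grip_force: 0.0
```

Run:
```python
from h import *
import pickle
s=cam('scene');pickle.dump(s,open('c9.pkl','wb'));st=state();print(st['position'],st['width'],st['qpos'])
s0=pickle.load(open('c0.pkl','rb'))[0]
a=s0['img'][320:366,336:366]
r=cv2.matchTemplate(s['img'][310:376,326:376],a,cv2.TM_CCOEFF_NORMED);print(cv2.minMaxLoc(r)[1::2])
print(s['img'][322:366:2,338:366:2].mean(2).astype(int))
```

```text
[0.49553055 0.27830219 0.23594206] 0.08772219444390487 [ 4.51853012e-01  9.09690327e-03  1.23335371e+00  1.79302622e-05
  1.88864059e+00 -1.35220694e+00]
(0.7167239189147949, (8, 11))
[[117 110  98  95  93  98 111 100  94 108 135 169 186 186]
 [104  97  94  92  92  93  96  92  92  93 101 137 169 187]
 [ 91  94  93  93  93  92  93  92  94  91 101 114 123 147]
 [ 92  94  93  94  99 102 104 101  94 102 112 116 110 111]
 [ 92  91  97 140 193 189 164 138 129 116 114 108 108 115]
 [ 93  93 140 225 240 240 225 178 152 140 121 110 117 120]
 [ 90 100 190 240 243 243 241 236 213 162 140 119 121 124]
 [ 90 107 205 243 243 242 243 243 241 228 191 136 125 123]
 [ 92 102 193 241 243 243 243 243 243 243 235 161 122 116]
 [ 93  95 148 229 243 244 244 244 244 242 222 142 115 109]
 [ 95  92 108 170 227 240 243 243 241 228 165 118 108 101]
 [131  99  80 113 158 189 202 202 192 155 119 108  99  93]
 [163 146  91  60  98 125 138 139 127  92  88  96  94  93]
 [170 154  82  46  53  61  66  65  59  55  83  94  93  95]
 [168 141  72  45  49  51  49  52  48  59  90  94  93  93]
 [153 111  79  45  48  51  48  50  50  74 102  95  94  95]
 [157 114 105  64  50  50  51  51  65 129 118  96  95  93]
 [159 126 135 119  84  65  68  86 134 165 115  94  94  96]
 [168 157 138 144 169 156 171 186 171 156 137 117 103  96]
 [181 172 158 141 150 156 160 159 154 160 168 160 151 135]
 [192 188 177 166 158 159 164 160 162 165 170 167 163 160]
 [191 192 190 185 174 167 166 167 165 164 168 165 164 163]]
```

The mallet is back on its face, within about 2 px of its start. Before the scope, I check where the 30 mm comes from, since it matters for clearance above the eyepiece: does the wrist calibration agree with the world?

Run:
```python
from h import *
import pickle
s,t,w=pickle.load(open('c2.pkl','rb'))
print('handle end',[ (dz,proj(w,(.372,.2505,.052-dz)).round(1)) for dz in (0,.03)])
im=w['img'];m=((im[:,:,0].astype(int)-im[:,:,2])>45)&(im[:,:,1]<200)
ys,xs=np.where(m[100:300,180:300]);print('wood top row',ys.min()+100, xs[ys<ys.min()+4].mean()+180)
# yellow head (second look-alike) top centre in top view and wrist
for c,n in((t,'top'),(w,'wrist')):
    y=(c['img'][:,:,0]>150)&(c['img'][:,:,1]>140)&(c['img'][:,:,2]<90)
    k,l,st,ce=cv2.connectedComponentsWithStats(y.astype(np.uint8));print(n,[(a.tolist(),b.round(1).tolist()) for a,b in zip(st[1:],ce[1:]) if a[4]>150])
print('yellow base pt',at_z(t,162,352.5,.076))
p=at_z(t,162,352.5,.076);print(proj(w,p),proj(w,p-[0,0,.03]))
```

```text
handle end [(0, array([232.5, 174.2])), (0.03, array([240.2, 169.7]))]
wood top row 169 234.75
top [([198, 129, 44, 43, 726], [219.6, 149.9]), ([353, 296, 82, 29, 796], [388.8, 311.0])]
wrist [([378, 0, 59, 23, 993], [406.7, 9.1])]
yellow base pt [0.22666952 0.34090707 0.076     ]
[403.84442088 -12.69947264] [395.5546054    0.97611954]
```

>>> jog_arm([
  {"x":0.02,"y":-0.2,"z":0.05,"wx":0.0,"wy":0.0,"wz":-0.11,"gripper":1.0},
  {"x":0.04,"y":-0.4,"z":0.05,"wx":0.0,"wy":0.0,"wz":-0.22,"gripper":1.0},
  {"x":0.06,"y":-0.6,"z":0.05,"wx":0.0,"wy":0.0,"wz":-0.33,"gripper":1.0},
  {"x":0.06,"y":-0.8,"z":0.05,"wx":0.0,"wy":0.0,"wz":-0.44,"gripper":1.0},
  {"x":0.06,"y":-1.0,"z":0.05,"wx":0.0,"wy":0.0,"wz":-0.55,"gripper":1.0},
  {"x":0.06,"y":-1.0,"z":0.05,"wx":0.0,"wy":0.0,"wz":-0.66,"gripper":1.0},
])

```text
time: 20.68
position: [0.5092, 0.0245, 0.2391]
tcp_rot: [-3.141, 0.001, 2.328]
force: [-0.2, 0.1, -0.6]
width: 0.0878
grip_force: 0.0
```

>>> jog_arm([
  {"x":0.02,"y":-0.2,"z":0.0,"wx":0.0,"wy":0.0,"wz":-0.11,"gripper":1.0},
  {"x":0.04,"y":-0.4,"z":0.0,"wx":0.0,"wy":0.0,"wz":-0.22,"gripper":1.0},
  {"x":0.06,"y":-0.6,"z":0.0,"wx":0.0,"wy":0.0,"wz":-0.33,"gripper":1.0},
  {"x":0.06,"y":-0.8,"z":0.0,"wx":0.0,"wy":0.0,"wz":-0.44,"gripper":1.0},
  {"x":0.06,"y":-0.95,"z":0.0,"wx":0.0,"wy":0.0,"wz":-0.489,"gripper":1.0},
  {"x":0.06,"y":-0.95,"z":0.0,"wx":0.0,"wy":0.0,"wz":-0.489,"gripper":1.0},
])

```text
time: 21.42
position: [0.5238, -0.212, 0.2382]
tcp_rot: [-3.14, -0.0, 1.566]
force: [0.1, -0.0, -0.5]
width: 0.0883
grip_force: 0.0
```

>>> jog_arm([
  {"x":0.017,"y":-0.16,"z":0.0,"wx":0.0,"wy":0.0,"wz":0.003,"gripper":1.0},
  {"x":0.017,"y":-0.16,"z":0.0,"wx":0.0,"wy":0.0,"wz":0.003,"gripper":1.0},
  {"x":0.017,"y":-0.16,"z":0.0,"wx":0.0,"wy":0.0,"wz":0.003,"gripper":1.0},
])

```text
time: 21.8
position: [0.5287, -0.2486, 0.2393]
tcp_rot: [3.142, -0.001, 1.576]
force: [-0.0, -0.9, 0.3]
width: 0.0877
grip_force: 0.0
```

Run:
```python
from h import *
import pickle
s=cam('scene');w=cam('wrist');pickle.dump((s,w),open('c10.pkl','wb'));p=state()['position'];print(p,state()['tcp_rot'])
x0,y0=200,60
f=lambda q:(4*(proj(s,q)-[x0,y0])).round()
for z in (0,.03,.049,.08,.11): print(z,f(p+[.044,0,z]),f(p+[-.044,0,z]),f(p+[0,0,z]))
print('eye',f((.528,-.2525,.214)),'wrist eye',proj(w,(.528,-.2525,.214))*.625)
a=cv2.resize(s['img'][y0:y0+150,x0:x0+100],(400,600),interpolation=cv2.INTER_CUBIC);b=cv2.copyMakeBorder(cv2.resize(w['img'],(400,300)),0,300,0,0,cv2.BORDER_CONSTANT)
cv2.imwrite('pics/m7.png',np.hstack([a,b])[:,:,::-1])
```

```text
[ 0.52871492 -0.248456    0.23959097] [ 3.14109980e+00 -1.98554311e-04  1.57646018e+00]
0 [185. 405.] [301. 373.] [244. 389.]
0.03 [181. 368.] [299. 337.] [240. 352.]
0.049 [178. 344.] [297. 313.] [238. 328.]
0.08 [173. 304.] [294. 273.] [234. 288.]
0.11 [168. 264.] [292. 233.] [231. 248.]
eye [245. 416.] wrist eye [201.88876694 165.85320595]
```

View pics/m7.png

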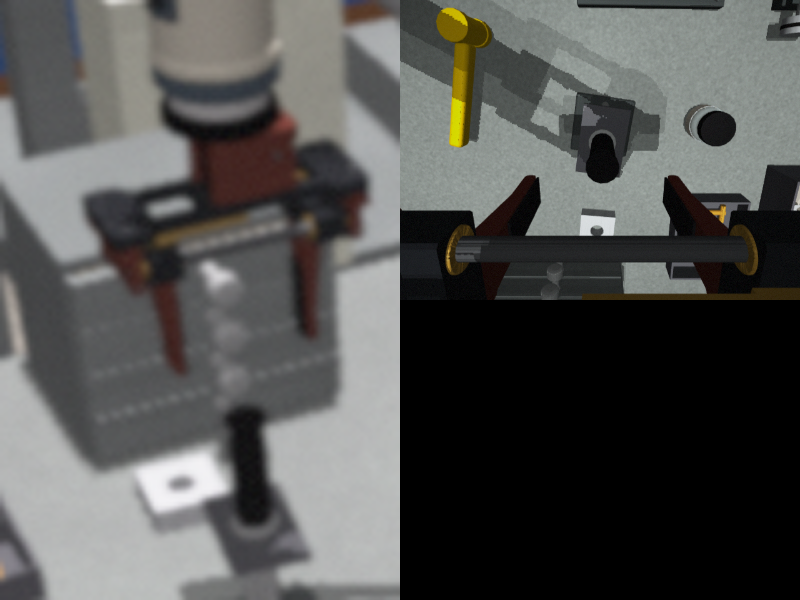

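The left panel shows the fingertips at (178,373) and (311,338), straddling the eyepiece at (245,415). The gripper's cross rods at about (234,245) are 80 mm above the tips, so there is room above the eyepiece. I descend and grasp.

>>> jog_arm([
  {"x":0.0,"y":-0.016,"z":0.0,"wx":0.0,"wy":0.0,"wz":0.0,"gripper":1.0},
  {"x":0.0,"y":-0.016,"z":-0.1,"wx":0.0,"wy":0.0,"wz":0.0,"gripper":1.0},
  {"x":0.0,"y":-0.016,"z":-0.22,"wx":0.0,"wy":0.0,"wz":0.0,"gripper":1.0},
  {"x":0.0,"y":-0.016,"z":-0.33,"wx":0.0,"wy":0.0,"wz":0.0,"gripper":1.0},
  {"x":0.0,"y":-0.016,"z":-0.41,"wx":0.0,"wy":0.0,"wz":0.0,"gripper":0.8},
  {"x":0.0,"y":-0.016,"z":-0.46,"wx":0.0,"wy":0.0,"wz":0.0,"gripper":0.8},
  {"x":0.0,"y":-0.016,"z":-0.48,"wx":0.0,"wy":0.0,"wz":0.0,"gripper":0.7},
  {"x":0.0,"y":-0.016,"z":-0.48,"wx":0.0,"wy":0.0,"wz":0.0,"gripper":0.7},
])

```text
time: 22.9
position: [0.5287, -0.2539, 0.1197]
tcp_rot: [3.141, 0.0, 1.575]
force: [0.5, 0.1, 1.2]
width: 0.0618
grip_force: 0.0
```

>>> jog_arm([
  {"x":0.0,"y":0.0,"z":0.0,"wx":0.0,"wy":0.0,"wz":0.0,"gripper":0.5},
  {"x":0.0,"y":0.0,"z":0.0,"wx":0.0,"wy":0.0,"wz":0.0,"gripper":0.4},
  {"x":0.0,"y":0.0,"z":0.0,"wx":0.0,"wy":0.0,"wz":0.0,"gripper":0.38},
  {"x":0.0,"y":0.0,"z":0.0,"wx":0.0,"wy":0.0,"wz":0.0,"gripper":0.36},
  {"x":0.0,"y":0.0,"z":0.0,"wx":0.0,"wy":0.0,"wz":0.0,"gripper":0.34},
])

```text
time: 23.52
position: [0.5286, -0.2538, 0.1193]
tcp_rot: [3.141, 0.0, 1.575]
force: [-0.6, 0.6, -0.6]
width: 0.0304
grip_force: 0.1
```

>>> jog_arm([
  {"x":0.0,"y":0.0,"z":0.0,"wx":0.0,"wy":0.0,"wz":0.0,"gripper":0.0},
  {"x":0.0,"y":0.0,"z":0.0,"wx":0.0,"wy":0.0,"wz":0.0,"gripper":0.0},
  {"x":0.0,"y":0.0,"z":0.0,"wx":0.0,"wy":0.0,"wz":0.0,"gripper":0.0},
  {"x":0.0,"y":0.0,"z":0.0,"wx":0.0,"wy":0.0,"wz":0.0,"gripper":0.0},
  {"x":0.0,"y":0.0,"z":0.01,"wx":0.0,"wy":0.0,"wz":0.0,"gripper":0.0},
  {"x":0.0,"y":0.0,"z":0.06,"wx":0.0,"wy":0.0,"wz":0.0,"gripper":0.0},
  {"x":0.0,"y":0.0,"z":0.06,"wx":0.0,"wy":0.0,"wz":0.0,"gripper":0.0},
])

```text
time: 24.4
position: [0.5292, -0.2542, 0.1361]
tcp_rot: [3.139, 0.001, 1.575]
force: [0.5, 1.0, -0.9]
width: 0.0278
grip_force: 29.6
```

>>> jog_arm([
  {"x":0.0,"y":0.0,"z":0.08,"wx":0.0,"wy":0.0,"wz":0.0,"gripper":0.0},
  {"x":0.0,"y":0.0,"z":0.18,"wx":0.0,"wy":0.0,"wz":0.0,"gripper":0.0},
  {"x":0.0,"y":0.0,"z":0.3,"wx":0.0,"wy":0.0,"wz":0.0,"gripper":0.0},
  {"x":0.0,"y":0.0,"z":0.42,"wx":0.0,"wy":0.0,"wz":0.0,"gripper":0.0},
  {"x":0.0,"y":0.0,"z":0.5,"wx":0.0,"wy":0.0,"wz":0.0,"gripper":0.0},
  {"x":0.0,"y":0.0,"z":0.52,"wx":0.0,"wy":0.0,"wz":0.0,"gripper":0.0},
  {"x":0.0,"y":0.0,"z":0.52,"wx":0.0,"wy":0.0,"wz":0.0,"gripper":0.0},
  {"x":0.0,"y":0.0,"z":0.52,"wx":0.0,"wy":0.0,"wz":0.0,"gripper":0.0},
])

```text
time: 25.4
position: [0.5282, -0.2537, 0.263]
tcp_rot: [-3.14, -0.001, 1.575]
force: [-0.4, -0.7, -2.0]
width: 0.0279
grip_force: 29.6
```

Run:
```python
from h import *
import pickle
s=cam('scene');t=cam('top');pickle.dump((s,t),open('c11.pkl','wb'));p=state()['position'];print(p,state()['force'],state()['width'])
zt=p[2]-.1193+.013   # expected tip height
print('tip z',zt)
for z in (zt,zt+.07,zt+.105): print(z,proj(s,(.5283,-.2535,z)).round(1))
u,v=proj(s,(.5283,-.2535,zt)).astype(int)
print(s['img'][v-36:v+8:2,u-10:u+12].mean(2).astype(int))
```

```text
[ 0.52823515 -0.25367214  0.26300196] [ 0.00428578  0.11872796 -1.4439483 ] 0.02771996318577038
tip z 0.15670195756484678
0.15670195756484678 [262.6 180.2]
0.2267019575648468 [260.7 160.2]
0.26170195756484677 [259.7 149.6]
[[ 89  92  80  51  28  18  18  19  19  17  20  27  50  70  84  85  85  85
   84  83  84  84]
 [ 89  88  75  54  30  22  21  17  17  16  20  29  51  74  85  86  86  84
   83  84  84  84]
 [ 92  94  90  70  48  36  27  26  23  31  37  58  79  93  92  88  85  83
   85  86  84  86]
 [ 96 103 104 101  97  91  87  83  85  88  94 100  99  94  89  85  86  87
   89  95  98  91]
 [ 90  91  98 109 118 119 116 110 109 108 102  98  99  96  92  93  97 100
   98  98 100  94]
 [ 88  92 103 120 129 129 117 109 105 100  93  91  95  97  94  90  87  87
   85  85  85  84]
 [ 91  91  97 106 113 112 108 108 106 101  92  86  86  86  85  85  86  85
   85  88  84  84]
 [ 90  88  93  99 102 103 100 101 102 101  94  86  88  85  86  86  87  87
   87  86  85  84]
 [ 88  97 108 110 106  98  88  79  74  74  72  73  82  87  87  86  87  85
   84  83  83  86]
 [ 88  89  95  99 107 110 111 106  97  9
[... 469 characters left out ...]
6 133 160 177 182 184 182 182
  183 182 185 183]
 [212 178 140 112  98  93  94  95  94  99 110 127 153 175 181 181 182 183
  183 182 182 181]
 [231 211 179 155 147 143 145 144 140 127 117 127 152 172 181 183 183 183
  183 183 183 183]
 [239 230 213 191 179 178 178 179 173 155 130 127 149 173 181 182 183 183
  183 184 184 182]
 [241 240 232 218 198 187 183 180 175 160 139 127 140 158 163 156 155 164
  174 181 183 183]
 [238 234 229 219 194 168 151 143 133 122 112 100  97  96  93  93  97 116
  147 168 180 182]
 [158 142 126 110  95  83  77  75  73  70  70  70  69  67  71  72  75  85
  113 145 170 181]
 [ 75  70  68  68  67  67  67  67  68  66  66  65  67  67  66  67  67  67
   82 111 147 173]]
```

>>> jog_arm([
  {"x":0.03,"y":0.06,"z":0.0,"wx":0.0,"wy":0.0,"wz":0.0,"gripper":0.0},
  {"x":0.1,"y":0.2,"z":0.0,"wx":0.0,"wy":0.0,"wz":0.0,"gripper":0.0},
  {"x":0.19,"y":0.38,"z":0.0,"wx":0.0,"wy":0.0,"wz":0.0,"gripper":0.0},
  {"x":0.28,"y":0.57,"z":0.0,"wx":0.0,"wy":0.0,"wz":0.0,"gripper":0.0},
  {"x":0.37,"y":0.75,"z":0.0,"wx":0.0,"wy":0.0,"wz":0.0,"gripper":0.0},
  {"x":0.44,"y":0.89,"z":0.0,"wx":0.0,"wy":0.0,"wz":0.0,"gripper":0.0},
  {"x":0.467,"y":0.949,"z":0.0,"wx":0.0,"wy":0.0,"wz":0.0,"gripper":0.0},
  {"x":0.467,"y":0.949,"z":0.0,"wx":0.0,"wy":0.0,"wz":0.0,"gripper":0.0},
  {"x":0.467,"y":0.949,"z":0.0,"wx":0.0,"wy":0.0,"wz":0.0,"gripper":0.0},
  {"x":0.467,"y":0.949,"z":0.0,"wx":0.0,"wy":0.0,"wz":0.0,"gripper":0.0},
])

```text
time: 26.75
position: [0.6449, -0.0179, 0.2646]
tcp_rot: [3.141, 0.0, 1.573]
force: [-1.1, -0.6, -1.2]
width: 0.0277
grip_force: 29.6
```

Run:
```python
from h import *
import pickle
s=cam('scene');t=cam('top');w=cam('wrist');pickle.dump((s,t,w),open('c12.pkl','wb'));p=state()['position'];print(p,state()['force'],state()['tcp_rot'],state()['width'])
s0=pickle.load(open('c0.pkl','rb'))[0]
zt=p[2]-.1063; print('tip z',zt)
for z in (zt,zt+.07,zt+.105): print(round(z,3),'scene',proj(s,(.645,-.0155,z)).round(1),'wrist',proj(w,(.645,-.0155,z)).round(1))
print('bore',proj(s,(.645,-.0155,.11)).round(1),'wrist bore',proj(w,(.645,-.0155,.11)).round(1))
u,v=proj(s,(.645,-.0155,zt)).astype(int)
print('rows from',v-34,'cols from',u-10)
np.set_printoptions(linewidth=200)
print(s['img'][v-34:v+14:2,u-10:u+12].mean(2).astype(int))
```

```text
[ 0.64504866 -0.01748876  0.26451049] [-0.25979156  0.09890862 -0.79991538] [3.14126925e+00 8.33195619e-05 1.57336290e+00] 0.027666540568938074
tip z 0.15821049282281102
0.158 scene [257.  242.3] wrist [323.7 221.6]
0.228 scene [254.5 221.4] wrist [324.2 249.5]
0.263 scene [253.2 210.3] wrist [324.5 270.1]
bore [258.5 255.7] wrist bore [323.5 208.5]
rows from 208 cols from 246
[[123  81  48  29  20  22  17  19  19  21  31  52  80  99 107 109 110 110 110 111 112 111]
 [138 114  94  77  65  55  52  54  60  70  85  96 101  99  90  93 102 106  96  87  93 105]
 [164 137 118 111 110 109 107 109 109 110 107 100  89  75  66  69  78  81  76  74  87 103]
 [178 152 119 103 105 108 108 110 106  93  77  63  54  52  50  52  56  56  56  64  84 102]
 [185 168 137 107 100 104 107 107 103  88  66  53  53  51  53  59  72  79  79  85  95 106]
 [185 182 162 130 105 103 106 110 106  91  71  56  50  51  57  69  84  93  97  96  98 104]
 [187 187 177 152 116  95  89  90  93  83  66  52  50  51  53  55  64  70  73  75  78  92]
 [187 187 186 172 144 109  85  76  69  70  64  58  54  51  52  52  52  52  53  58  
[... 764 characters left out ...]
7 183 169 147 124 122 148 175 185 188 187 187 188 188 188 188]
 [186 185 186 186 187 188 188 187 185 169 151 149 164 179 185 186 186 187 188 188 189 191]
 [183 184 185 187 188 189 187 187 184 184 184 184 186 190 190 190 188 189 189 190 192 193]
 [184 182 182 184 184 185 184 186 185 187 188 190 191 189 189 187 186 182 182 183 188 192]
 [184 185 185 183 184 184 186 188 188 188 187 186 184 179 173 163 147 130 120 138 162 180]
 [184 184 187 184 184 184 182 178 172 166 160 152 147 140 135 128 113  98  96 114 137 163]
 [181 178 174 168 161 154 147 142 138 136 137 136 137 139 138 137 133 128 126 130 132 140]
 [122 119 127 131 132 132 131 130 129 127 132 135 137 136 135 135 131 130 130 128 128 131]]
```

Run:
```python
from h import *
import pickle
np.set_printoptions(linewidth=250)
s,t,w=pickle.load(open('c12.pkl','rb'))
print('rows 180..270 step3, cols 280..366 step 3')
print(w['img'][180:272:3,280:368:3].mean(2).astype(int))
for q in [(.645,-.0155,.110),(.657,-.0155,.110),(.665,-.0155,.110),(.645,-.0035,.11),(.645,.0045,.11),(.645,-.0275,.11),(.645,-.0355,.11)]: print(q,proj(w,q).round(1))
```

```text
rows 180..270 step3, cols 280..366 step 3
[[ 84 103 104 130  36  37  36  62 125 125 122 126 127 123 127 126 128 120 125 129 129 123 125  41  40  43 126 107  99  35]
 [137 193 197 167 104  38  41 125 124 126 124 124 127 120 124 126 125 122 123 125 125 124 124  38  39  43 132 104 100  40]
 [ 75 196 196 184 121 124 122 124 122 124 123 127 122 108  96  94 102 117 127 127 127 126 127 124 115 129 128 104  95  39]
 [ 52  98 101 165 121 127 126 126 121 122 126  91 118 128 133 135 127 118  91 126 126 122 126 124 125 129 131 102  99  32]
 [ 48 101 101 166 119 127 122 126 122 123  98 137 129 128 132 128 126 126 125 105 110 123 125 124 124 131 125 100  99  39]
 [ 48 101 100 165 120 127 124 127 121  95 129 129 122 119 105  94 117 121 123 125 118 124 122 125 123 131 125 105 100  39]
 [ 46 100 100 158 121 124 122 124  97 130 131 132  78  35  35  34  39  58 117 124 125  99 122 122 123 130 126 100 100  37]
 [ 69 164 167 147 120 125 120 128 111 128 125  79  32  39  38  41  33  39  43 120 124 122 121 121 124 129 127 104  97  38]
 [141 193 194 142 122 125 125 124 125 128 117  40  36  39  38  38  41  42 
[... 2313 characters left out ...]
 13   6   7   2   7   9   5   3  73  98 102  98  65 105 100  98 104 100]
 [176 174 171 150  77 102 103  98   8   4  11   8   9   9   1  13   9   8   2  10   6  29 101 102 103  92 103 106 103 104]
 [173 170 166 169  98 102  95   7   1   7  10   5   4   8  15  10  12   6   4   5   7   8 104 104 104  88 102  98 104 106]
 [173 177 171  77 102 104  12  11   7   5  10  10   4   5   7  10  16   8   3  15  14  10  17 103 102  94  98  98 106 148]]
(0.645, -0.0155, 0.11) [323.5 208.5]
(0.657, -0.0155, 0.11) [337.  208.6]
(0.665, -0.0155, 0.11) [346.  208.6]
(0.645, -0.0035, 0.11) [323.6 195.2]
(0.645, 0.0045, 0.11) [323.6 186.2]
(0.645, -0.0275, 0.11) [323.5 221.6]
(0.645, -0.0355, 0.11) [323.5 230.2]
```

>>> jog_arm([
  {"x":0.005,"y":0.008,"z":-0.05,"wx":0.0,"wy":0.0,"wz":0.0,"gripper":0.0},
  {"x":0.005,"y":0.008,"z":-0.1,"wx":0.0,"wy":0.0,"wz":0.0,"gripper":0.0},
  {"x":0.005,"y":0.008,"z":-0.15,"wx":0.0,"wy":0.0,"wz":0.0,"gripper":0.0},
  {"x":0.005,"y":0.008,"z":-0.16,"wx":0.0,"wy":0.0,"wz":0.0,"gripper":0.0},
  {"x":0.005,"y":0.008,"z":-0.16,"wx":0.0,"wy":0.0,"wz":0.0,"gripper":0.0},
  {"x":0.005,"y":0.008,"z":-0.16,"wx":0.0,"wy":0.0,"wz":0.0,"gripper":0.0},
])

```text
time: 27.65
position: [0.6467, -0.0146, 0.225]
tcp_rot: [3.14, 0.0, 1.575]
force: [0.4, 0.1, -1.5]
width: 0.0279
grip_force: 29.6
```

Run:
```python
from h import *
import pickle
np.set_printoptions(linewidth=250)
s=cam('scene');w=cam('wrist');pickle.dump((s,w),open('c13.pkl','wb'));p=state()['position'];print(p,state()['force'])
zt=p[2]-.1063;print('tip z',zt)
for q in [(.6455,-.016,.110),(.6575,-.016,.110),(.6335,-.016,.11),(.6455,-.004,.11),(.6455,-.028,.11),(.6455,.004,.11),(.6455,-.036,.11),(.6655,-.016,.11),(.6255,-.016,.11),(.6455,-.016,zt),(.6455,-.012,zt),(.6495,-.016,zt),(.6455,-.016,zt+.07)]: print(np.round(q,4),proj(w,q).round(1),proj(s,q).round(1))
print('wrist rows 172.. step2, cols 294.. step2')
print(w['img'][172:246:2,294:358:2].mean(2).astype(int))
print('scene rows 222.., cols 246..')
print(s['img'][226:272:2,246:272].mean(2).astype(int))
```

```text
[ 0.64672481 -0.01456561  0.22498912] [-1.01296801 -0.75648878 -1.67255194]
tip z 0.11868912148535829
[ 0.6455 -0.016   0.11  ] [322.  223.4] [258.3 255.7]
[ 0.6575 -0.016   0.11  ] [337.1 223.4] [253.9 257.2]
[ 0.6335 -0.016   0.11  ] [307.  223.3] [262.5 254.1]
[ 0.6455 -0.004   0.11  ] [322.1 208.7] [260.1 258.6]
[ 0.6455 -0.028   0.11  ] [322.  237.8] [256.5 252.7]
[0.6455 0.004  0.11  ] [322.1 198.7] [261.3 260.6]
[ 0.6455 -0.036   0.11  ] [322.  247.2] [255.3 250.8]
[ 0.6655 -0.016   0.11  ] [347.1 223.4] [251.1 258.2]
[ 0.6255 -0.016   0.11  ] [297.  223.3] [265.4 253.1]
[ 0.6455 -0.016   0.1187] [322.  226.1] [258.  253.3]
[ 0.6455 -0.012   0.1187] [322.1 221.1] [258.6 254.3]
[ 0.6495 -0.016   0.1187] [327.2 226.1] [256.5 253.8]
[ 0.6455 -0.016   0.1887] [322.1 255.1] [255.7 233.4]
wrist rows 172.. step2, cols 294.. step2
[[ 77  80  79 ...  78  75  55]
 [ 83  80  80 ...  82  80  78]
 [ 82  80  85 ...  81  81  85]
 ...
 [125 128 122 ... 123 126 127]
 [122 126 125 ... 124 129 133]
 [106 128 123 ... 110 129 131]]
scene rows 222.., cols 246..
[[186 180 163 144 128 121 118 115 113
[... 1724 characters left out ...]
 130 131 131 132 130 131 129 123 121 127 131 130 131 132]
 [125 129 130 130 127 126 126 131 135 132 132 133 134 134 136 135 132 130 124 121 122 127 128 117 102  93]
 [117 124 128 130 129 127 128 131 133 134 136 137 137 136 135 131 128 124 125 126 129 129 126 116 102  89]
 [113 115 123 129 131 130 130 130 130 132 132 132 131 132 132 130 130 130 131 130 131 131 129 128 128 127]
 [109 108 115 123 128 124 116 108 108 119 128 130 131 131 130 130 130 129 126 127 128 128 129 128 130 131]
 [ 99 100 105 112 116 113  94  82  90 110 125 131 130 129 128 123 112  97  87  90 109 121 127 128 130 129]
 [ 95  95 102 110 112 116 118 120 124 125 129 130 128 128 123 110  83  66  68  82 104 121 126 125 128 130]]
```

Run:
```python
from h import *
import pickle,sys
np.set_printoptions(linewidth=250,threshold=sys.maxsize)
s,w=pickle.load(open('c13.pkl','rb'))
print(w['img'][192:258:2,292:356:2].mean(2).astype(int))
```

```text
[[ 40  39  64 125 130 123 130 127 127 128 123 127 124 125 129 130 129 129 128 126 124 129 128 125 130 129 128 126  70  40  36  38]
 [ 38  42 123 127 126 127 128 128 126 127 127 123 127 127 132 128 130 129 134 123 128 130 128 125 128 125 127 129 121  38  36  38]
 [102 109 129 128 126 124 127 124 128 131 131 127 125 124 129 130 131 129 126 120 126 132 128 127 130 127 128 130 129 109  49  57]
 [125 124 131 127 129 125 124 126 124 126 125 109  98  94  92  84  84  99 102 111 127 130 130 124 128 128 126 126 127 126 124 128]
 [127 124 127 127 129 126 127 126 128 108  82  92 108 112 130 132 127 117  97  87  86 112 128 125 130 125 131 128 132 126 123 127]
 [125 124 129 126 128 128 126 126  84 102 128 129 135 132 134 136 138 134 131 128 126  92  96 125 132 128 129 130 125 126 126 130]
 [129 123 128 127 127 126 115  81 116 137 134 133 130 127 133 132 131 131 124 127 134 129 107  84 123 125 127 128 128 125 123 128]
 [128 123 131 126 126 122  91 121 135 135 126 127 130 124 129 129 128 128 123 124 132 130 132 117  87 127 126 127 129 124 122 127]
 [128 125 128 125 127  88 125 133 134 134 127 123 12
[... 2523 characters left out ...]
 68 100 124 121 123 127 122  58  36  33  47]
 [ 37  37  46 124 123 124 105  64  67  70  85  97 105 106 106 106 106 107 102 103  98  90  71  73 101 121 124 100  36  38  35  40]
 [ 38  34  42 126 122  95  71  84  96 108 110 105 105 106 107 105 106 106 103 104 101 106 103  89  64  80 109  70  38  39  37  38]
 [ 40  38  64 123  83  70 102 106 105 108 106 108 106 111 108 107 107 107 107 108 109 109 108 106 101  77  65  61  37  39  34  41]
 [ 40  72 114  73  71 100 100 104 101 104 105 104 104 107 103 105 106 105 108 104 103 108 107 105 109 105  98  69  47  37  37  39]
 [130 116  68  74 100 101 104 104  99 103  99 102  63  27  16  28  45  60  66  69  79 107 106 104 107 105 109 108  68  99 110 125]]
```

In the wrist view the hole centre is (322.1,223.4), which puts the bore at (0.6455,-0.016). The shaft tip is about 1 mm off to +x and +y, and the scene view shows the ring at (255.7,234) against a prediction of (255.7,233.4). I correct and insert.

>>> jog_arm([
  {"x":-0.004,"y":-0.005,"z":0.0,"wx":0.0,"wy":0.0,"wz":0.0,"gripper":0.0},
  {"x":-0.004,"y":-0.005,"z":0.0,"wx":0.0,"wy":0.0,"wz":0.0,"gripper":0.0},
  {"x":-0.004,"y":-0.005,"z":-0.03,"wx":0.0,"wy":0.0,"wz":0.0,"gripper":0.0},
  {"x":-0.004,"y":-0.005,"z":-0.07,"wx":0.0,"wy":0.0,"wz":0.0,"gripper":0.0},
  {"x":-0.004,"y":-0.005,"z":-0.11,"wx":0.0,"wy":0.0,"wz":0.0,"gripper":0.0},
  {"x":-0.004,"y":-0.005,"z":-0.15,"wx":0.0,"wy":0.0,"wz":0.0,"gripper":0.0},
  {"x":-0.004,"y":-0.005,"z":-0.18,"wx":0.0,"wy":0.0,"wz":0.0,"gripper":0.0},
  {"x":-0.004,"y":-0.005,"z":-0.18,"wx":0.0,"wy":0.0,"wz":0.0,"gripper":0.0},
])

```text
time: 28.75
position: [0.6451, -0.0158, 0.1782]
tcp_rot: [-3.14, -0.0, 1.575]
force: [-0.3, -0.7, -2.5]
width: 0.0278
grip_force: 29.6
```

Run:
```python
from h import *
import sys
np.set_printoptions(linewidth=250,threshold=sys.maxsize)
s=cam('scene');w=cam('wrist');p=state()['position'];print(p,state()['force'],state()['tcp_rot'])
zt=p[2]-.1063
for q in [(.6455,-.016,.110),(.6575,-.016,.110),(.6335,-.016,.11),(.6455,-.004,.11),(.6455,-.028,.11),(.6455,-.016,zt+.07),(.6455,-.016,zt+.105)]: print(np.round(q,4),proj(w,q).round(1),proj(s,q).round(1))
print(w['img'][216:272:2,296:356:2].mean(2).astype(int))
print(s['img'][236:264,246:270].mean(2).astype(int))
```

```text
[ 0.64557328 -0.01582213  0.17948185] [ 0.12230241 -0.66184829 -2.06074753] [3.14127733e+00 1.86054236e-05 1.57468298e+00]
[ 0.6455 -0.016   0.11  ] [324.2 238.1] [258.3 255.7]
[ 0.6575 -0.016   0.11  ] [341.7 238.2] [253.9 257.2]
[ 0.6335 -0.016   0.11  ] [306.8 238.1] [262.5 254.1]
[ 0.6455 -0.004   0.11  ] [324.3 221.2] [260.1 258.6]
[ 0.6455 -0.028   0.11  ] [324.2 254.7] [256.5 252.7]
[ 0.6455 -0.016   0.1432] [324.4 253.5] [257.2 246.5]
[ 0.6455 -0.016   0.1782] [324.7 274.7] [256.  236.5]
[[130 133 128 130  86  91 122 144 138 134 132 136 136 136 138 137 138 132 133 136 138 135 127  88  91 132 132 132 133 135]
 [132 130 129 110 111 133 138 140 136 130 129 134 132 135 132 132 130 132 129 130 135 132 133 127  98 115 131 132 132 135]
 [132 130 125  91 135 137 139 137 131 132 129 131 127 127 111 129 130 129 124 128 131 131 132 128 131  96 132 132 131 136]
 [130 127  85 126 137 135 137 137 130 127 106  80  74  68  68  59  51  77 103 128 132 129 130 130 134 128  95 126 129 132]
 [131  97 112 133 136 136 137 134 125  79  43  60  66  70  66  62  45  45  46  77 129 128 131 127 128 134 1
[... 4918 characters left out ...]
9 135]
 [113 118 123 127 128 127 130 123 116 116 120 119 115 110 111 119 126 129 128 125 120 126 129 132]
 [124 127 127 127 127 126 128 126 122 120 118 118 113 112 115 118 128 130 129 121 120 127 130 130]
 [126 130 129 129 125 125 127 130 129 125 123 122 120 121 122 127 131 130 126 119 120 127 128 125]
 [123 129 131 130 128 125 125 130 133 133 131 130 128 131 132 133 132 127 124 119 123 127 125 117]
 [122 127 130 130 128 125 124 128 133 137 135 135 136 138 136 133 130 123 120 123 125 127 124 112]
 [115 122 130 129 130 128 127 127 132 132 134 135 136 136 134 129 127 124 124 125 129 130 126 115]
 [113 119 127 129 130 129 129 128 131 131 131 133 134 133 131 129 126 126 128 130 131 130 129 126]]
```

The shaft is inside the hole and centred within about 0.8 mm, with the ring at scene (257.6,247.5). I trim x and go down the last 33 mm.

>>> jog_arm([
  {"x":0.003,"y":0.0,"z":-0.02,"wx":0.0,"wy":0.0,"wz":0.0,"gripper":0.0},
  {"x":0.003,"y":0.0,"z":-0.05,"wx":0.0,"wy":0.0,"wz":0.0,"gripper":0.0},
  {"x":0.003,"y":0.0,"z":-0.08,"wx":0.0,"wy":0.0,"wz":0.0,"gripper":0.0},
  {"x":0.003,"y":0.0,"z":-0.11,"wx":0.0,"wy":0.0,"wz":0.0,"gripper":0.0},
  {"x":0.003,"y":0.0,"z":-0.132,"wx":0.0,"wy":0.0,"wz":0.0,"gripper":0.0},
  {"x":0.003,"y":0.0,"z":-0.132,"wx":0.0,"wy":0.0,"wz":0.0,"gripper":0.0},
  {"x":0.003,"y":0.0,"z":-0.132,"wx":0.0,"wy":0.0,"wz":0.0,"gripper":0.0},
  {"x":0.003,"y":0.0,"z":-0.132,"wx":0.0,"wy":0.0,"wz":0.0,"gripper":0.0},
])

```text
time: 29.85
position: [0.6465, -0.0158, 0.1468]
tcp_rot: [3.141, 0.0, 1.575]
force: [-0.9, -0.3, -1.7]
width: 0.028
grip_force: 29.6
```

Run:
```python
from h import *
import sys,pickle
np.set_printoptions(linewidth=250,threshold=sys.maxsize)
s=cam('scene');w=cam('wrist');pickle.dump((s,w),open('c15.pkl','wb'));p=state()['position'];print(p,state()['force'],state()['dq'].round(4))
for q in [(.6455,-.016,.110),(.6575,-.016,.110),(.6335,-.016,.11),(.6455,-.004,.11)]: print(np.round(q,4),proj(w,q).round(1),proj(s,q).round(1))
print(w['img'][226:280:2,292:358:2].mean(2).astype(int))
s0=pickle.load(open('c0.pkl','rb'))[0]
print('now');print(s['img'][248:266,248:270].mean(2).astype(int))
print('before');print(s0['img'][248:266,248:270].mean(2).astype(int))
```

```text
[ 0.64639264 -0.01581626  0.14659029] [-0.31573989  0.13641781 -1.83270448] [ 0.0007 -0.0011  0.0031  0.0008  0.0007 -0.0002]
[ 0.6455 -0.016   0.11  ] [322.6 253. ] [258.3 255.7]
[ 0.6575 -0.016   0.11  ] [342.3 253. ] [253.9 257.2]
[ 0.6335 -0.016   0.11  ] [303.  252.9] [262.5 254.1]
[ 0.6455 -0.004   0.11  ] [322.7 234. ] [260.1 258.6]
[[131 133 134 136 130 103  86 100 138 141 139 139 140 141 142 143 141 145 143 139 135 143 142 111  87  94 124 135 131 135 136 134 137]
 [134 135 135 137  86  91 118 148 143 139 141 136 139 140 141 137 139 144 136 134 130 138 140 138 125  92  85 126 135 136 138 136 136]
 [129 135 133 100 103 132 140 145 142 138 133 136 136 134 139 137 137 139 136 132 133 135 140 138 139 129 102  85 133 137 137 134 136]
 [133 139 117  91 140 140 141 143 136 135 134 132 132 133 133 133 133 134 130 131 130 137 136 134 137 134 135 109  95 134 140 135 136]
 [132 131  82 131 140 139 140 142 134 132 129 126 102  99  86  83  85  93 105 123 125 131 134 134 135 130 137 140  88 115 135 135 136]
 [129  87 108 135 139 138 139 140 134 126  98  56  41  64  67  74  68  64  52  43  
[... 5476 characters left out ...]
7 186 159 152 148 154 167 189 215 228 224 210 214 232 240 240]
 [239 238 232 222 221 228 229 222 207 195 193 199 213 222 228 225 207 191 210 232 239 238]
 [239 239 235 220 200 209 222 224 223 223 223 224 225 224 218 198 177 187 219 235 238 230]
 [237 240 236 223 195 183 187 196 207 213 218 216 207 192 176 165 173 203 230 238 236 221]
 [232 239 239 233 221 202 183 172 173 178 179 178 170 163 166 178 203 226 237 240 236 223]
 [220 236 240 238 235 229 218 200 186 181 182 180 182 188 204 221 229 237 239 239 236 227]
 [196 230 240 241 239 238 234 229 226 224 224 223 223 227 232 236 238 238 236 231 223 210]
 [169 219 237 240 236 232 232 236 238 238 238 238 237 237 238 237 233 228 219 201 180 166]]
```

The ring centroid is at scene row 256.2 and the hole centre is at 256.0. The wrist view has the shaft 0.4 mm from centre. I make a tiny trim, settle, and check that the pin, mallet and other things are undisturbed.

>>> jog_arm([
  {"x":-0.001,"y":0.0,"z":0.002,"wx":0.0,"wy":0.0,"wz":0.0,"gripper":0.0},
  {"x":-0.001,"y":0.0,"z":0.002,"wx":0.0,"wy":0.0,"wz":0.0,"gripper":0.0},
  {"x":-0.001,"y":0.0,"z":0.002,"wx":0.0,"wy":0.0,"wz":0.0,"gripper":0.0},
  {"x":-0.001,"y":0.0,"z":0.002,"wx":0.0,"wy":0.0,"wz":0.0,"gripper":0.0},
])

```text
time: 30.45
position: [0.646, -0.0158, 0.1467]
tcp_rot: [-3.142, 0.0, 1.575]
force: [-0.3, -0.1, -1.9]
width: 0.0278
grip_force: 29.6
```

Run:
```python
from h import *
import pickle
np.set_printoptions(linewidth=200)
s0,t0=pickle.load(open('c0.pkl','rb'));s9=pickle.load(open('c9.pkl','rb'));s=cam('scene');t=cam('top')
st=state();print(st['position'],st['force'],st['dq'].round(4),st['grip_force'],st['time'])
print('pin in c9');print(s9['img'][246:268,286:304:2].mean(2).astype(int))
def shift(a,b,box):
    x0,y0,x1,y1=box;r=cv2.matchTemplate(b['img'][y0-6:y1+6,x0-6:x1+6],a['img'][y0:y1,x0:x1],cv2.TM_CCOEFF_NORMED);m=cv2.minMaxLoc(r);return round(m[1],3),m[3][0]-6,m[3][1]-6
for n,c0,c,b in [('cyl c9',s0,s9,(240,246,276,296)),('cyl now',s0,s,(236,268,276,300)),('wrench',s0,s,(316,234,376,270)),('tape',s0,s,(246,330,302,384)),('jar',s0,s,(198,212,228,248)),('cup',s0,s,(342,410,378,446)),('mallet',s0,s,(338,300,410,362)),('spare',t0,t,(480,212,514,246)),('yellow',s0,s,(322,180,354,234))]: print(n,shift(c0,c,b))
```

```text
[ 0.64599585 -0.01581775  0.14672291] [ 0.98679737 -1.20895399 -1.2119477 ] [ 0.0018 -0.0001 -0.0011  0.0008  0.0012 -0.0001] 29.561986714834347 30.55
pin in c9
[[194 193 194 193 191 191 192 190 190]
 [193 193 194 195 191 189 190 191 191]
 [195 194 195 194 189 187 186 189 187]
 [193 192 192 187 185 188 183 184 171]
 [191 192 186 182 183 194 181 174 156]
 [187 188 180 178 178 185 175 172 161]
 [183 183 176 177 173 167 172 183 171]
 [182 179 180 185 184 172 174 180 158]
 [178 177 181 199 206 190 176 171 135]
 [176 177 183 212 220 206 179 170 132]
 [177 175 186 218 221 212 181 172 151]
 [175 177 185 215 220 209 175 174 163]
 [176 175 175 203 217 199 167 176 175]
 [173 174 161 183 197 179 161 177 187]
 [162 175 159 159 165 154 165 179 190]
 [148 174 170 154 152 154 170 172 173]
 [129 172 174 168 162 167 175 171 158]
 [112 163 176 174 172 173 173 170 153]
 [ 94 148 176 175 173 173 169 157 133]
 [ 84 129 172 175 171 164 152 128 106]
 [ 77 106 161 171 161 143 120 100  91]
 [ 79  95 145 157 135 112  95  90  87]]
cyl c9 (0.999, 0, 0)
cyl now (0.615, 0, 0)
wrench (0.015, -5, 4)
tape (0.999, 0, 0)
jar (0.709, 0, 0)
cup (1.0, 0, 0)
mallet (0.994, -2, 1)
spare (0.999, 0, 0)
yellow (0.999, 0, 0)
```

The pin head moved 4.0 px, which is about 15.6 mm, so it is home. The cylinder is unshifted in the last clear view, the mallet stands, and the scope is still and centred. I hand in.

```bash
python3 -c "
from h import *
print(job.hand_in())"
```

```text
the job is handed in; nothing more can be done
None
```

I handed the job in with the pin home, the mallet back on the bench and the scope held still in the hole. By my measurements it is centred within about 0.5 mm and the ring is within 1–2 mm of the mouth; at the end the arm hid the wrench, so I couldn't check it.

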